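# Clamp glued chokes in the core clamp

## Robot

A 7-joint arm with a two-finger parallel gripper is mounted at the origin on the work surface. World frame = base frame: x ahead of the robot, y to its left, z up, the work surface at z = 0. Lengths are in m, angles in rad, forces in N, time in s.
With the tool pointing down it reaches from about 0.4 to 0.85 m from the base axis. Payload 10.4 kg.
Tool frame: the origin (TCP) lies on the centre line of the jaws, within the pads' length; the fingertips stand r.tip_extent ahead of it and the grasp point (between the pads) lies 3 mm ahead of it (r.tip_extent is the distance from the TCP to the fingertips, in m); z points along the fingers, y is the direction in which the jaws open and shut (so a half turn about z gives the same grasp; the last joint's range is limited). The gripper opens to 87 mm and grips with 3 to 60 N. Pads are 19 mm wide; open, the fingers measure 117 mm over their backs; the gripper's body (75 mm by 190 mm) begins 51 mm behind the grasp point.
Start: joints at [-1.197, 0.332, -0.065, 1.46, 0.022, 1.35, -0.088], TCP at [0.242, 0.576, 0.207] pointing down, gripper open.
Joint ranges: [-2.6, 2.6], [-0.5, 2.12], [-1.47, 1.34], [0.16, 2.42], [-1.27, 4.41], [0.06, 2.06], [-2.6, 2.6]. Speed limits (rad/s): [2.22, 2.22, 2.79, 2.79, 3.14, 3.14, 3.14].

## Interface

Orientations are given as a unit quaternion [x, y, z, w].
In Python, from bench import r gives the robot as it stands. The module is installed in compiled form; this text tells all that it offers.
- The arm moves only by the shell command python3 -m jog 'ROWS' [FORCE]. ROWS is JSON, a list of rows, each a list of 5 numbers: the shift along the tool's x, y, z in cm, then the turn about the tool's z in rad, then the closure, from 0 (fully open) to 1 (shut). A call has exactly 10 rows; each row shifts and turns the pose as measured when the row begins, along the tool's axes as they then stand; what a row does not reach is not made up. A row lasts 1/10 s, in which the tool goes at most 50 mm and 8.59 degrees, less where a joint would pass 70% of its speed; a pose out of reach is approached as far as the arm can. A call with a gripper value outside its range is refused whole. The fingers move at their own pace and stop on an object; FORCE is the grip in N (left out, the last holds). Time passes only in rows, so rows that do not move let the fingers close, or fill a call up. It gives the time, the measured TCP pose, the force and the opening at its end, in the units of the state.
- r.read_state(): the state, without advancing time (a new reading comes with each control period).
- r.camera(name): name is "side" or "top" or "wrist"; returns a dict with "pixels" (480x640x3 uint8, red, green, blue), "fx", "fy", "cx", "cy" (pixels), "camera_from_world" (4x4, takes a point from world to camera coordinates). Camera axes: x right, y up, looking along -z (the intrinsics and any distortion apply to the point x, -y, -z); pixel columns grow to the right and rows downward; lengths in m; the calibration is good to about 2 mm. A picture is of the moment at which its call begins. There is no depth.
- r.close_job(): hands the job in, once; it reports no verdict.
The state is a dict: "time": time; "joint_positions": joint angles; "joint_vel": joint speeds; "joint_torque": joint torques, N m; "ee_pos": TCP position; "eef_rot": TCP orientation; "ft_force": force on the tool from outside, world axes, zero at the start; "torque": the same for the moment, N m; "width": finger opening in m.
Only numpy, scipy, OpenCV 4.12 (cv2) and the standard library are available. Lean on these libraries where they do the work, as an engineer would, in place of code of your own. Each camera call takes 0.05 s, during which the arm holds its last target. There are 200 camera calls.

## Task

Stand every freshly glued choke on the bench upright in the gluing clamp, in one row with its core joint across the row, making the row up with spacer blocks as far as needed for the clamp to close on it. Then wind the jaw in until its sprung pressure plate is pushed back about half of its 12 mm, never bottomed, and leave it clamped. Move the jaw only by its knob, which spins idly unless pressed down while it is turned, and wind it back first if the row needs the room; leave the phone, parts tray and soldering-iron stand where they are.

Things in the scene. Friction and masses are not known exactly. Their poses are not given: they have to be found in the camera images.
- clamp: Core-gluing clamp fixed on the bench: base plate 90 mm wide (own x), 360 mm long (own y, -236 to +124 mm), 8 mm thick; origin at bench level. Pieces stand on the plate (8 mm up) in a row along own y at x = 0, between two rails with inner faces at x = -35 and +35 mm, tops 18 mm up. A grey gear housing (82 x 72 mm, top 45 mm up, centre y = -200 mm) carries the knob.
- row_stop (a point): Foot of the fixed end stop's inner face, on the row's floor and centre line: y = +105 mm in the clamp's frame; axes as the clamp's. The stop is 82 mm wide, 12 mm thick and its top is 42 mm above the bench. The row fills from here towards own -y.
- plate_face (a point): Foot of the sprung pressure plate's face, the row's other end, on the row's floor and centre line; moves with jaw and plate (y = -110 mm + jaw - plate in the clamp's frame); axes as the clamp's. Plate 62 mm wide, 8 mm thick, top 43 mm above the bench; the steel jaw block stands 12 mm behind it.
- jaw (a joint): Travel of the jaw in m: 0 = wound right back, 0.056 = wound fully in towards the end stop. Room for the row is 215 mm - jaw, so 215 down to 159 mm; a shorter row cannot be clamped. Driven by the knob, while pressed, at 12 mm per rad; clockwise from above winds it in. The gear holds it where it is left.
- plate (a joint): How far the pressure plate is pushed back into its springs, in m: 0 = free, 0.012 = bottomed. Springs about 1.2 N per mm over a 2.4 N preload. Once the row is tight, each further mm of jaw travel pushes the plate back about 1 mm.
- knob_grip (a point): Point on the vertical knob axis in its bar grip, 87 mm above the bench while up; x lies along the bar. Black disc 54 mm across, top 69 mm above the bench; on it an upright bar 66 long, 16 thick, up to 99 mm. Up, it spins idly; pressed 9 to 12 mm down (12 = stop; spring 2.5 to 8.5 N) its dogs drive the gear after up to 0.25 rad of lost motion, at 0.2 to 0.4 N m. Let go, it springs up.
- knob (a joint): Angle of the knob in rad, growing clockwise seen from above; endless, any value at the start. It shows only how the knob has turned, not where the jaw is.
- choke_large1: Wound ferrite choke, dark grey two-part core around an amber taped coil, 62 mm wide (own x), 40 mm thick (own y), 46 mm high; origin at the centre of its underside, own z up. The glued joint of the two core halves lies across own y, so own y must lie along the row (either way round). Weighs about 0.33 kg. Absent in some starts.
- choke_large2: Wound ferrite choke, dark grey two-part core around an amber taped coil, 62 mm wide (own x), 40 mm thick (own y), 46 mm high; origin at the centre of its underside, own z up. The glued joint of the two core halves lies across own y, so own y must lie along the row (either way round). Weighs about 0.33 kg. Absent in some starts.
- choke_large3: Wound ferrite choke, dark grey two-part core around an amber taped coil, 62 mm wide (own x), 40 mm thick (own y), 46 mm high; origin at the centre of its underside, own z up. The glued joint of the two core halves lies across own y, so own y must lie along the row (either way round). Weighs about 0.33 kg. Absent in some starts.
- choke_small1: Wound ferrite choke, dark grey two-part core around an amber taped coil, 52 mm wide (own x), 30 mm thick (own y), 40 mm high; origin at the centre of its underside, own z up. The glued joint of the two core halves lies across own y, so own y must lie along the row (either way round). Weighs about 0.18 kg. Absent in some starts.
- choke_small2: Wound ferrite choke, dark grey two-part core around an amber taped coil, 52 mm wide (own x), 30 mm thick (own y), 40 mm high; origin at the centre of its underside, own z up. The glued joint of the two core halves lies across own y, so own y must lie along the row (either way round). Weighs about 0.18 kg. Absent in some starts.
- spacer1: Bare aluminium spacer block with two cross holes, 60 mm wide (own x), 35 mm thick (own y), 40 mm high; about 0.22 kg; origin at the centre of its underside. Goes in the row the same way as a choke (own y along the row). Always present; use as many as the row needs.
- spacer2: Bare aluminium spacer block with two cross holes, 60 mm wide (own x), 35 mm thick (own y), 40 mm high; about 0.22 kg; origin at the centre of its underside. Goes in the row the same way as a choke (own y along the row). Always present; use as many as the row needs.
- phone: Somebody's phone lying beyond the clamp, 74 x 156 x 9 mm, origin at the centre of its underside. Leave alone.
- parts_tray: Clear 15-compartment parts tray at the left, 180 x 270 x 30 mm, origin at the centre of its underside. Leave alone.
- iron_stand: Soldering-iron stand at the right, foot 110 x 80 mm, about 120 mm high, origin at the centre of its underside. Leave alone.

How it is judged:
On the way:
1. all chokes stand in the row of the clamp, let go, before it is wound tight (x of choke_large1 in the frame of clamp between -0.011 and 0.011 m and y of choke_large1 in the frame of clamp between -0.105 and 0.105 m and z of each of choke_large1, choke_large2, choke_large3, choke_small1, choke_small2 in the frame of clamp below 0.012 m and angle between each of choke_large1, choke_large2, choke_large3, choke_small1, choke_small2's own z axis and vertical below 0.12 rad and angle between the y axis of each of choke_large1, choke_large2, choke_large3, choke_small1, choke_small2 and the y axis of clamp, either way round below 0.15 rad and x of choke_large2 in the frame of clamp between -0.011 and 0.011 m and y of choke_large2 in the frame of clamp between -0.105 and 0.105 m and x of choke_large3 in the frame of clamp between -0.011 and 0.011 m and y of choke_large3 in the frame of clamp between -0.105 and 0.105 m and x of choke_small1 in the frame of clamp between -0.011 and 0.011 m and y of choke_small1 in the frame of clamp between -0.105 and 0.105 m and x of choke_small2 in the frame of clamp between -0.011 and 0.011 m and y of choke_small2 in the frame of clamp between -0.105 and 0.105 m and linear speed of each of choke_large1, choke_large2, choke_large3, choke_small1, choke_small2 below 0.01 m/s and value of joint plate below 0.002 m and contact force between the fingers and anything else below 0.5 N), for 0.2 s.
At the end, for the whole second after the job is handed in: Every choke present stands on the floor of the row (within 4 mm), upright within 0.12 rad, its own y along the row within 0.15 rad, within 11 mm of the row's centre line, at rest; the pressure plate is pushed back 4 to 9 mm (x of choke_large1 in the frame of clamp between -0.011 and 0.011 m and y of choke_large1 in the frame of clamp between -0.105 and 0.105 m and z of each of choke_large1, choke_large2, choke_large3, choke_small1, choke_small2 in the frame of clamp below 0.012 m and angle between each of choke_large1, choke_large2, choke_large3, choke_small1, choke_small2's own z axis and vertical below 0.12 rad and angle between the y axis of each of choke_large1, choke_large2, choke_large3, choke_small1, choke_small2 and the y axis of clamp, either way round below 0.15 rad and x of choke_large2 in the frame of clamp between -0.011 and 0.011 m and y of choke_large2 in the frame of clamp between -0.105 and 0.105 m and x of choke_large3 in the frame of clamp between -0.011 and 0.011 m and y of choke_large3 in the frame of clamp between -0.105 and 0.105 m and x of choke_small1 in the frame of clamp between -0.011 and 0.011 m and y of choke_small1 in the frame of clamp between -0.105 and 0.105 m and x of choke_small2 in the frame of clamp between -0.011 and 0.011 m and y of choke_small2 in the frame of clamp between -0.105 and 0.105 m and linear speed of each of choke_large1, choke_large2, choke_large3, choke_small1, choke_small2 below 0.01 m/s and value of joint plate between 0.004 and 0.009 m); the robot touches nothing.
It fails at once if the jaw or its plate is pushed by the robot instead of wound by the knob (contact force between any of the fingers, the arm and jaw above 12 N).
It fails at once if the pressure plate is bottomed (value of joint plate above 0.0115 m).
It fails at once if the phone is pushed from its place (distance of phone from where it was at the start of the episode above 0.015 m).
It fails at once if the parts tray is pushed from its place (distance of parts_tray from where it was at the start of the episode above 0.015 m).
It fails at once if the soldering-iron stand is pushed from its place (distance of iron_stand from where it was at the start of the episode above 0.015 m).
Of choke_large1, choke_large2, choke_large3, choke_small1, choke_small2 only 3 to 5 are there at a start; the rules pass over those that are not, and their reading is None.
At some moment in a run one of choke_large1, choke_large2, choke_large3, choke_small1, choke_small2, spacer1, spacer2 may be knocked a few centimetres aside while the robot is not near it.
It also fails if it takes over 200 s, if anything falls off the work surface, if the arm or the gripper's body presses on something with over 40 N, if the wrist force passes 120 N, or if a joint passes its speed limit or range.

## Working session

There is one attempt and no reset: what is moved stays moved. The work goes in short steps, Python scripts to look and compute and a shell command to move; the robot and the scene stay as the last step left them, time stands still between calls to the robot, and variables do not carry over. Pictures are saved under pics/ and viewed, about 12 in all and at most 16, crops included, and the job is handed in when it is done.

```bash
mkdir -p pics
python3 - <<'E'
from bench import r
import cv2,numpy as np
s=r.read_state();print({k:np.round(v,3) for k,v in s.items()},r.tip_extent)
for n in("top","side"):
    c=r.camera(n);print(n,c["fx"],c["fy"],c["cx"],c["cy"],np.round(c["camera_from_world"],4).tolist(),c.keys())
    cv2.imwrite(f"pics/{n}0.png",c["pixels"][:,:,::-1])
E
```

```text
{'time': np.float64(0.0), 'joint_positions': array([-1.197,  0.333, -0.065,  1.461,  0.022,  1.35 , -0.089]), 'joint_vel': array([-0.   ,  0.   , -0.   , -0.001,  0.   ,  0.   , -0.   ]), 'joint_torque': array([ 0.0000e+00, -6.2324e+01,  2.5000e-02, -3.8991e+01, -6.1000e-02,
        3.9000e-02,  0.0000e+00]), 'ee_pos': array([0.241, 0.576, 0.206]), 'eef_rot': array([ 0.197,  0.98 , -0.001, -0.   ]), 'ft_force': array([-0.29 , -0.507, -0.648]), 'torque': array([-0.009,  0.027,  0.025]), 'width': np.float64(0.087)} 0.022
top 505.2366806761819 505.2366806761819 316.1052541125191 241.1705613645917 [[-0.0248, -0.9996, -0.0166, 0.0422], [0.9975, -0.0259, 0.0664, -0.6174], [-0.0668, -0.015, 0.9977, -1.3109], [0.0, 0.0, 0.0, 1.0]] dict_keys(['pixels', 'fx', 'fy', 'cx', 'cy', 'camera_from_world'])
side 532.6210184533327 532.6210184533327 315.7572178399564 225.77111978386677 [[0.9543, -0.2985, 0.0153, -0.576], [0.2161, 0.7243, 0.6548, -0.2086], [-0.2066, -0.6215, 0.7557, -1.2499], [0.0, 0.0, 0.0, 1.0]] dict_keys(['pixels', 'fx', 'fy', 'cx', 'cy', 'camera_from_world'])
```

View pics/top0.png

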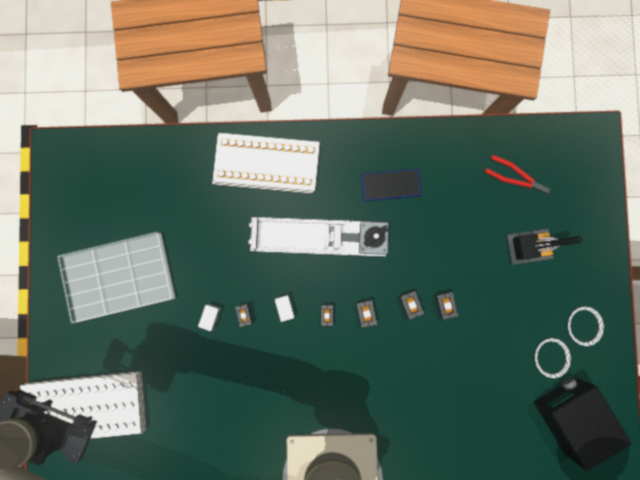

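View pics/side0.png

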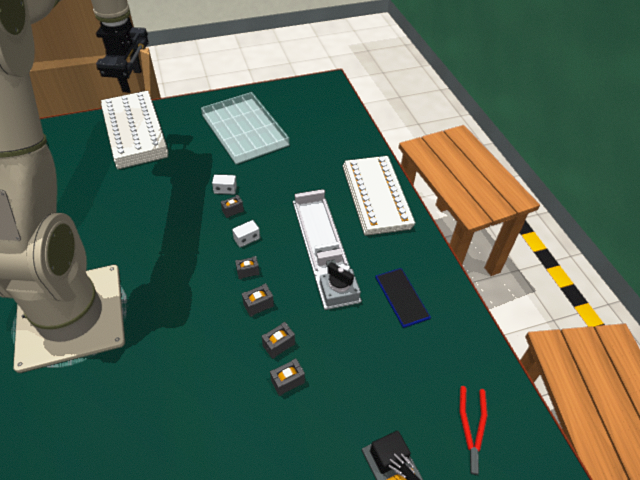

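```bash
cat > h.py <<'E'
from bench import r
import cv2,numpy as np
def ray(c,uv):
    M=np.array(c["camera_from_world"]);R,t=M[:3,:3],M[:3,3]
    d=np.array([(uv[0]-c["cx"])/c["fx"],-(uv[1]-c["cy"])/c["fy"],-1.0])
    return -R.T@t,R.T@d
def onplane(c,uv,z):
    o,d=ray(c,uv);return (o+d*(z-o[2])/d[2])[:2]
def proj(c,p):
    q=np.array(c["camera_from_world"])[:3]@np.append(p,1);return np.array([c["cx"]-c["fx"]*q[0]/q[2],c["cy"]+c["fy"]*q[1]/q[2]])
def tcp():
    s=r.read_state();x,y,z,w=s["eef_rot"]
    R=np.array([[1-2*(y*y+z*z),2*(x*y-z*w),2*(x*z+y*w)],[2*(x*y+z*w),1-2*(x*x+z*z),2*(y*z-x*w)],[2*(x*z-y*w),2*(y*z+x*w),1-2*(x*x+y*y)]])
    return s,np.array(s["ee_pos"]),R
def go(target,yaw=None):
    """target xyz; yaw = world direction angle of jaw-opening axis (tool y), mod pi -> cm in tool axes (current), turn"""
    s,p,R=tcp();d=R.T@(np.array(target)-p)*100
    ty=np.arctan2(R[1,1],R[0,1]);turn=None
    if yaw is not None:
        turn=(yaw-ty+np.pi/2)%np.pi-np.pi/2   # world ccw
        turn=-turn                             # tool z is down
    print("t",round(s["time"],2),"p",np.round(p,4),"toolY",round(ty,3),"tilt",np.round(R[2,2],4),"w",round(float(s["width"]),4),"F",np.round(s["ft_force"],1),"-> cm",np.round(d,2),"turn",None if turn is None else round(turn,3),"j7",round(s["joint_positions"][6],2))
E
python3 - <<'E'
from h import *
c=r.camera("top");im=c["pixels"]
hsv=cv2.cvtColor(im,cv2.COLOR_RGB2HSV);h,s,v=cv2.split(hsv)
green=((h>60)&(h<100)&(s>90))
m=(~green).astype(np.uint8)*255
roi=np.zeros_like(m);roi[205:340,185:480]=255;m&=roi
n,l,st,ce=cv2.connectedComponentsWithStats(m)
for i in range(1,n):
    if st[i,4]<60: continue
    cs,_=cv2.findContours((l==i).astype(np.uint8),0,1);b=cv2.minAreaRect(cs[0])
    P=np.array([onplane(c,q,0.04) for q in cv2.boxPoints(b)]);ctr=P.mean(0)
    e=[P[1]-P[0],P[2]-P[1]];L=[np.linalg.norm(k) for k in e];k=e[int(L[1]>L[0])]
    print(st[i].tolist(),"ctr",ctr.round(3),"size",np.round(L,3),"long axis yaw",round(np.arctan2(k[1],k[0])%np.pi,3))
big=cv2.resize(im[205:335,190:480],None,fx=2.7,fy=2.7,interpolation=cv2.INTER_CUBIC)
cv2.imwrite("pics/top1.png",big[:,:,::-1])
w=r.camera("wrist");print(w["fx"],np.round(w["camera_from_world"],3).tolist())
for p in([.65,.1,.0],[.65,-.1,0]):print(proj(c,p))
cv2.imwrite("pics/w0.png",w["pixels"][:,:,::-1])
E
```

```text
[235, 205, 155, 62, 6646] ctr [0.632 0.037] size [0.402 0.159] long axis yaw 1.544
[399, 290, 26, 30, 489] ctr [ 0.448 -0.214] size [0.048 0.068] long axis yaw 0.331
[434, 291, 25, 29, 506] ctr [ 0.444 -0.303] size [0.05  0.068] long axis yaw 0.192
[274, 293, 22, 30, 463] ctr [0.447 0.113] size [0.047 0.07 ] long axis yaw 0.168
[356, 299, 22, 29, 485] ctr [ 0.428 -0.098] size [0.047 0.069] long axis yaw 0.188
[197, 303, 25, 29, 490] ctr [0.428 0.308] size [0.071 0.048] long axis yaw 2.788
[235, 303, 18, 25, 328] ctr [0.432 0.218] size [0.039 0.059] long axis yaw 0.183
[320, 304, 14, 23, 314] ctr [0.426 0.004] size [0.033 0.056] long axis yaw 3.115
379.59113732537764 [[0.387, 0.922, -0.002, -0.623], [-0.879, 0.368, -0.304, 0.037], [-0.28, 0.119, 0.953, -0.392], [0.0, 0.0, 0.0, 1.0]]
[288.57467004 230.60552312]
[363.17333351 228.65096587]
```

View pics/top1.png

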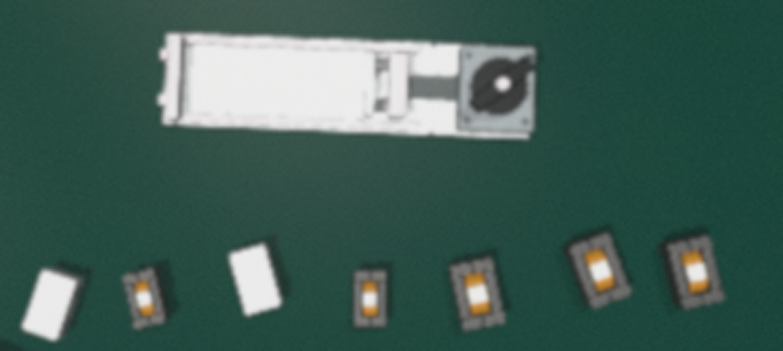

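Run:
```python
from h import *
c=r.camera("top")
f=lambda x,y,z:onplane(c,(190+x/2.7,205+y/2.7),z)
L=(f(165,35,.008)+f(163,124,.008))/2;R=(f(537,47,.008)+f(530,137,.008))/2
K=f(503,84,.08);print("ends",L,R,"knob",K,"len",np.linalg.norm(L-R))
a=f(533,60,.095);b=f(475,105,.095);print("bar",a,b,np.arctan2(*(a-b)[::-1]))
d=f(174,80,.04)-K;print("clamp y yaw",np.arctan2(d[1],d[0]))
print("face y from stop",np.linalg.norm(f(183,80,.042)-f(373,85,.042)))
go([.56,-.05,.26],0.0)
```

```text
ends [0.64175215 0.20073466] [ 0.61989714 -0.16326029] knob [ 0.62314967 -0.12604758] len 0.36465046469340645
bar [ 0.64348596 -0.15278517] [ 0.60334642 -0.09814377] -0.937224680142409
clamp y yaw 1.52254310045882
face y from stop 0.18306977583377196
t 0.25 p [0.2415 0.5763 0.2065] toolY 1.174 tilt -1.0 w 0.0871 F [-0.1  0.4 -0.7] -> cm [-53.58 -45.45  -5.32] turn 1.174 j7 -0.09
```

```bash
python3 -m jog '[[-2.7,-2.3,-0.3,0,0],[-2.7,-2.3,-0.3,0,0],[-2.7,-2.3,-0.3,0,0],[-2.7,-2.3,-0.3,0,0],[-2.7,-2.3,-0.3,0,0],[-2.7,-2.3,-0.3,0,0],[-2.7,-2.3,-0.3,0,0],[-2.7,-2.3,-0.3,0,0],[-2.7,-2.3,-0.3,0,0],[-2.7,-2.3,-0.3,0,0]]' 60
python3 -m jog '[[-2.7,-2.3,-0.3,0,0],[-2.7,-2.3,-0.3,0,0],[-2.7,-2.3,-0.3,0,0],[-2.7,-2.3,-0.3,0,0],[-2.7,-2.3,-0.3,0,0],[-2.7,-2.3,-0.3,0,0],[-2.7,-2.3,-0.3,0,0],[-2.7,-2.3,-0.3,0,0],[-2.7,-2.3,-0.3,0,0],[-2.7,-2.3,-0.3,0,0]]'
python3 -m jog '[[0,0,0,0.12,0],[0,0,0,0.12,0],[0,0,0,0.12,0],[0,0,0,0.12,0],[0,0,0,0.12,0],[0,0,0,0.12,0],[0,0,0,0.12,0],[0,0,0,0.12,0],[0,0,0,0.12,0],[0,0,0,0.1,0]]'
python3 - <<'E'
from h import *
go([.56,-.05,.26],0.0)
c=r.camera("wrist");cv2.imwrite("pics/w1.png",c["pixels"][:,:,::-1]);print(np.round(c["camera_from_world"],3).tolist())
E
```

```text
time: 1.25
ee_pos: [0.4035, 0.2517, 0.2353]
eef_rot: [0.193, 0.981, -0.001, -0.002]
ft_force: [0.6, 0.4, 0.1]
width: 0.087
time: 2.25
ee_pos: [0.5711, -0.0776, 0.2673]
eef_rot: [0.192, 0.981, 0.001, -0.0]
ft_force: [0.5, 0.9, 0.6]
width: 0.0872
time: 3.25
ee_pos: [0.5714, -0.0851, 0.2665]
eef_rot: [0.724, 0.689, -0.001, -0.0]
ft_force: [0.5, -0.1, 0.4]
width: 0.0869
t 3.25 p [ 0.5714 -0.0851  0.2665] toolY -0.05 tilt -1.0 w 0.0869 F [ 0.5 -0.1  0.4] -> cm [ 3.45 -1.31  0.65] turn -0.05 j7 0.14
[[0.999, -0.05, -0.002, -0.574], [0.047, 0.951, -0.306, 0.111], [0.017, 0.306, 0.952, -0.432], [0.0, 0.0, 0.0, 1.0]]
```

View pics/w1.png

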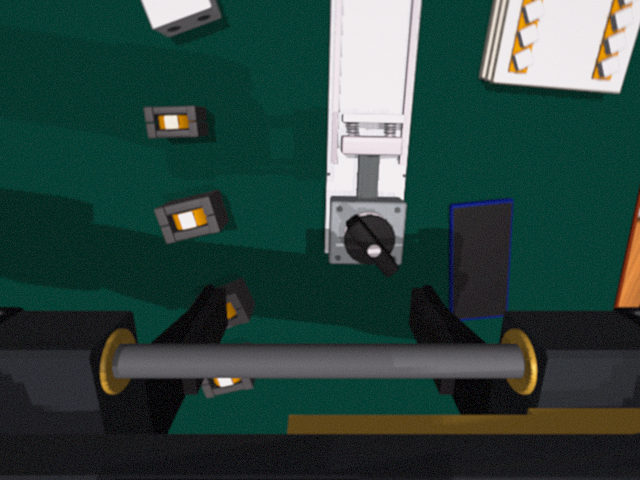

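Run:
```python
from h import *
c=r.camera("wrist");im=c["pixels"].astype(int)
g=im.min(2)
pts=[]
for v in (20,40,60,80,100,180):
    row=im[v,300:460,0]; on=np.where(row>70)[0]+300
    P=[onplane(c,(u,v),.018) for u in(on[0],on[-1])];m=(P[0]+P[1])/2;pts.append(m)
    print(v,on[0],on[-1],np.round(P,4).tolist(),m.round(4),np.linalg.norm(P[0]-P[1]).round(4))
pts=np.array(pts);k=np.polyfit(pts[:,1],pts[:,0],1);print("line x=",k,"yaw of clamp y",np.pi/2-np.arctan(k[0]))
print(np.round(im[95:165:1,360,0]).tolist())
for z,uv in((.069,(369.5,240)),(.099,(372.5,246)),(.099,(350,220)),(.099,(396,272)),(.043,(372,113))):print(z,uv,onplane(c,uv,z).round(4))
```

```text
20 328 417 [[0.59, 0.0906], [0.6781, 0.0856]] [0.6341 0.0881] 0.0882
40 328 416 [[0.5892, 0.0728], [0.6776, 0.0678]] [0.6334 0.0703] 0.0885
60 327 414 [[0.5873, 0.0545], [0.6759, 0.0495]] [0.6316 0.052 ] 0.0888
80 327 413 [[0.5864, 0.0357], [0.6753, 0.0307]] [0.6308 0.0332] 0.0891
100 327 411 [[0.5854, 0.0162], [0.6736, 0.0113]] [0.6295 0.0138] 0.0883
180 326 405 [[0.5802, -0.0677], [0.6685, -0.0726]] [ 0.6243 -0.0701] 0.0884
line x= [0.06218553 0.62868462] yaw of clamp y 1.5086907649221126
[241, 241, 241, 240, 241, 241, 241, 241, 240, 241, 242, 242, 242, 240, 241, 240, 237, 236, 238, 241, 243, 242, 241, 241, 241, 241, 219, 184, 190, 200, 196, 197, 209, 228, 242, 242, 238, 239, 238, 221, 159, 176, 228, 241, 244, 242, 239, 238, 239, 237, 240, 238, 236, 234, 235, 234, 235, 227, 169, 111, 88, 103, 108, 105, 108, 111, 104, 105, 99, 108]
0.069 (369.5, 240) [ 0.6216 -0.1243]
0.099 (372.5, 246) [ 0.6207 -0.1207]
0.099 (350, 220) [ 0.6    -0.0938]
0.099 (396, 272) [ 0.6433 -0.1489]
0.043 (372, 113) [6.292e-01 5.000e-04]
```

```bash
python3 -m jog '[[0,0,0,-0.12,0],[0,0,0,-0.12,0],[0,0,0,-0.12,0],[0,0,0,-0.12,0],[0,0,0,-0.12,0],[0,0,0,-0.12,0],[0,0,2,0,0],[0,0,2,0,0],[0,0,2,0,0],[0,0,2,0,0]]'
python3 - <<'E'
from h import *
go([.6213,-.1235,.15],0.666)
E
```

```text
time: 4.35
ee_pos: [0.5729, -0.0849, 0.1868]
eef_rot: [0.402, 0.916, 0.001, 0.002]
ft_force: [0.5, -0.1, 0.1]
width: 0.0872
t 4.35 p [ 0.5729 -0.0849  0.1868] toolY 0.743 tilt -1.0 w 0.0872 F [ 0.5 -0.1  0.1] -> cm [-6.11  0.95  3.7 ] turn 0.077 j7 0.94
```

```bash
python3 -m jog '[[-3.1,0.5,0,0,0],[-3,0.5,0,0,0],[0,0,0,0.148,0],[0,0,0,0.148,0],[0,0,0,0.148,0],[0,0,0,0.148,0],[0,0,0,0.148,0],[0,0,0,0.148,0],[0,0,0,0.148,0],[0,0,0,0.148,0]]'
python3 -m jog '[[0,0,0,0.148,0],[0,0,0,0.148,0],[0,0,0,0.148,0],[0,0,0,0.148,0],[0,0,0,0.148,0],[0,0,0,0.148,0],[0,0,0,0.148,0],[0,0,0,0.148,0],[0,0,0,0.148,0],[0,0,0,0.148,0]]'
python3 - <<'E'
from h import *
go([.6213,-.1235,.096],0.666)
E
```

```text
time: 5.35
ee_pos: [0.62, -0.1233, 0.1804]
eef_rot: [0.845, 0.535, -0.002, -0.002]
ft_force: [-0.2, -0.0, -0.8]
width: 0.0868
time: 6.35
ee_pos: [0.6201, -0.1214, 0.1792]
eef_rot: [0.983, -0.184, -0.004, -0.001]
ft_force: [0.2, -0.2, -0.7]
width: 0.0871
t 6.35 p [ 0.6201 -0.1214  0.1792] toolY -1.941 tilt -1.0 w 0.0871 F [ 0.2 -0.2 -0.7] -> cm [0.26 0.16 8.32] turn 0.535 j7 -1.41
```

```bash
python3 -m jog '[[0.2,0.1,0,0.13,0],[0,0,0,0.13,0],[0,0,0,0.13,0],[0,0,0,0.13,0],[0,0,0,0,0],[0,0,1.5,0,0],[0,0,1.5,0,0],[0,0,1.5,0,0],[0,0,1.5,0,0],[0,0,0,0,0]]'
python3 - <<'E'
from h import *
go([.6213,-.1235,.096],0.666)
c=r.camera("wrist");cv2.imwrite("pics/w2.png",c["pixels"][:,:,::-1])
E
```

```text
time: 7.35
ee_pos: [0.6202, -0.1208, 0.1108]
eef_rot: [0.905, -0.425, -0.007, -0.0]
ft_force: [0.0, 0.2, 0.5]
width: 0.0871
t 7.35 p [ 0.6202 -0.1208  0.1108] toolY -2.449 tilt -0.9999 w 0.0871 F [0.  0.2 0.5] -> cm [0.3  0.08 1.48] turn 0.026 j7 -1.83
```

View pics/w2.png

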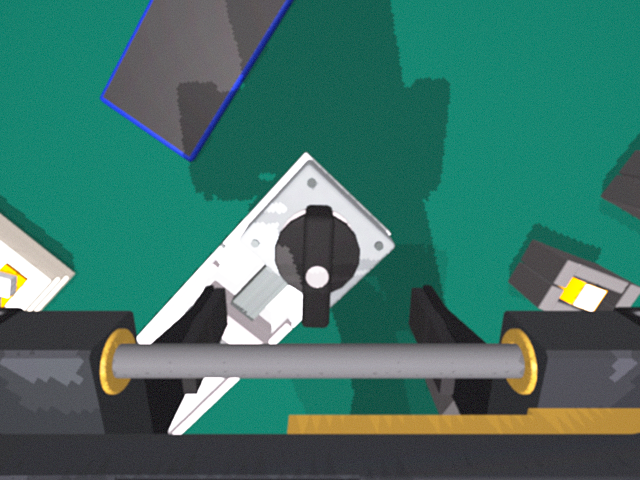

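```bash
python3 -m jog '[[0.2,0.1,0.8,0,0],[0.1,0,0.7,0.02,0],[0,0,0,0,0.7],[0,0,0,0,1],[0,0,0,0,1],[0,0,0,0,1],[0,0,0,0,1],[0,0,0,0,1],[0,0,0,0,1],[0,0,0,0,1]]' 60
python3 -m jog '[[0,0,0.4,0,1],[0,0,0.4,0,1],[0,0,0.3,0,1],[0,0,0.1,0,1],[0,0,0.05,-0.05,1],[0,0,0.05,-0.1,1],[0,0,0.03,-0.1,1],[0,0,0.03,-0.1,1],[0,0,0.03,-0.1,1],[0,0,0,0,1]]'
python3 - <<'E'
from h import *
go([.6213,-.1235,.085],0.666)
E
```

```text
time: 8.4
ee_pos: [0.623, -0.1249, 0.0979]
eef_rot: [0.9, -0.435, -0.004, -0.001]
ft_force: [1.2, -0.8, -0.3]
width: 0.031
time: 9.4
ee_pos: [0.6232, -0.1253, 0.0828]
eef_rot: [0.977, -0.215, -0.004, -0.001]
ft_force: [-1.1, 1.2, 3.1]
width: 0.0002
t 9.4 p [ 0.6232 -0.1253  0.0828] toolY -2.004 tilt -1.0 w 0.0002 F [-1.1  1.2  3.1] -> cm [-0.25 -0.08 -0.21] turn 0.471 j7 -1.42
```

Run:
```python
from h import *
c=r.camera("wrist");cv2.imwrite("pics/w3.png",c["pixels"][:,:,::-1])
s,p,R=tcp()
for q in (p,p+R[:,2]*r.tip_extent):print(proj(c,q))
```

```text
[314.81718985 292.40534551]
[315.10477778 275.57746595]
```

View pics/w3.png

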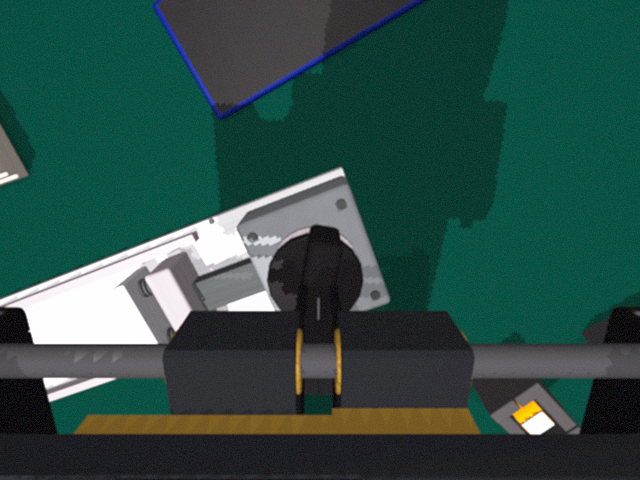

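```bash
python3 -m jog '[[0,0,0.1,0,1],[0,0,0.1,0,1],[0,0,0.05,-0.12,1],[0,0,0.0,-0.12,1],[0,0,0.0,-0.12,1],[0,0,0.0,-0.12,1],[0,0,0.0,-0.12,1],[0,0,0.0,-0.12,1],[0,0,0.0,-0.12,1],[0,0,0,0,1]]'
python3 - <<'E'
from h import *
go([.6213,-.1235,.085],0.666)
c=r.camera("wrist");cv2.imwrite("pics/w4.png",c["pixels"][:,:,::-1])
s=r.camera("side")["pixels"][200:330,260:400,::-1]
cv2.imwrite("pics/w4.png",np.hstack([cv2.resize(c["pixels"][150:480,100:540,::-1],(440,330)),cv2.resize(s,(355,330),interpolation=2)]))
E
```

```text
time: 10.45
ee_pos: [0.6238, -0.1283, 0.0807]
eef_rot: [0.978, 0.207, -0.003, 0.0]
ft_force: [-0.4, -0.1, 3.1]
width: 0.0001
t 10.45 p [ 0.6238 -0.1283  0.0807] toolY -1.154 tilt -1.0 w 0.0001 F [-0.4 -0.1  3.1] -> cm [-0.04 -0.54 -0.43] turn 1.321 j7 -0.67
```

View pics/w4.png

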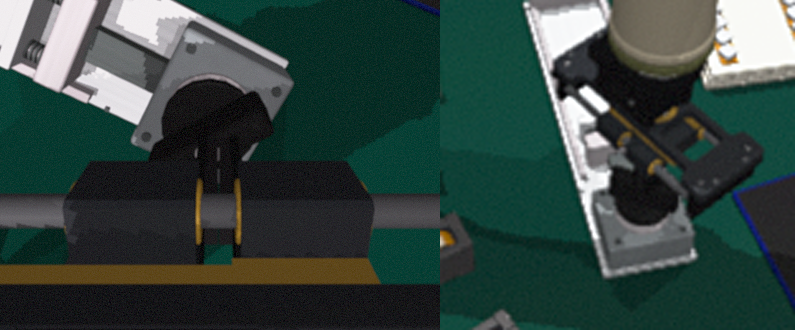

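Run:
```python
from h import *
g=lambda im:(255*(im/255.)**.45).astype(np.uint8)
c=r.camera("wrist");d=r.camera("side")
s,p,R=tcp();a=c["pixels"].copy();b=d["pixels"].copy()
print("side: tcp",proj(d,p),"tip",proj(d,p+.022*R[:,2]),"knob top",proj(d,[.6213,-.1245,.099]),"disc",proj(d,[.6213,-.1245,.069]),"wrist knob",proj(c,[.6213,-.1245,.099]),proj(c,[.6213,-.1245,.069]))
A=cv2.resize(g(a)[210:350,230:390],None,fx=2.5,fy=2.5,interpolation=2);B=cv2.resize(g(b)[225:315,295:385],None,fx=4.2,fy=4.2,interpolation=2)
h=min(len(A),len(B));cv2.imwrite("pics/w5.png",np.hstack([A[:h],B[:h]])[:,:,::-1])
```

```text
side: tcp [341.01086278 274.80288156] tip [340.48740044 280.29620123] knob top [339.90032543 269.0804512 ] disc [339.26599053 276.67277895] wrist knob [306.23730079 308.75702185] [307.91977628 282.09307621]
```

View pics/w5.png

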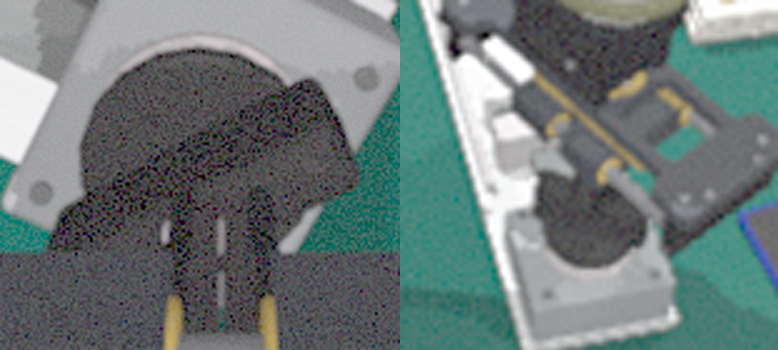

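```bash
python3 -m jog '[[0,0,-1,0,1],[0,0,-1.5,0,1],[0,0,-1.5,0,0],[0,0,0,0,0],[0,0,0,0,0],[0,0,0,0,0],[0,0,0,0,0],[0,0,0,0,0],[0,0,0,0,0],[0,0,0,0,0]]' 25
python3 - <<'E'
from h import *
go([.6213,-.1245,.1],0.666)
c=r.camera("wrist");im=c["pixels"];cv2.imwrite("pics/w6.png",im[:,:,::-1])
print("knob exp",proj(c,[.6213,-.1245,.099]),proj(c,[.6213,-.1245,.069]))
b=((im.max(2)<75)).astype(np.uint8);b[300:]=0
n,l,st,ce=cv2.connectedComponentsWithStats(b);print([(st[i].tolist(),ce[i].round()) for i in range(1,n) if st[i,4]>200])
E
```

```text
time: 11.65
ee_pos: [0.6231, -0.1275, 0.1227]
eef_rot: [0.979, 0.202, -0.004, 0.0]
ft_force: [0.4, 0.3, 0.6]
width: 0.0566
t 11.65 p [ 0.6231 -0.1275  0.1227] toolY -1.163 tilt -1.0 w 0.0566 F [0.4 0.3 0.6] -> cm [-0.03 -0.35  2.27] turn 1.312 j7 -0.7
knob exp [309.89574629 272.69725889] [310.89957313 254.45273978]
[([0, 0, 640, 300, 146680], array([364., 152.])), ([198, 164, 80, 41, 420], array([231., 183.]))]
```

View pics/w6.png

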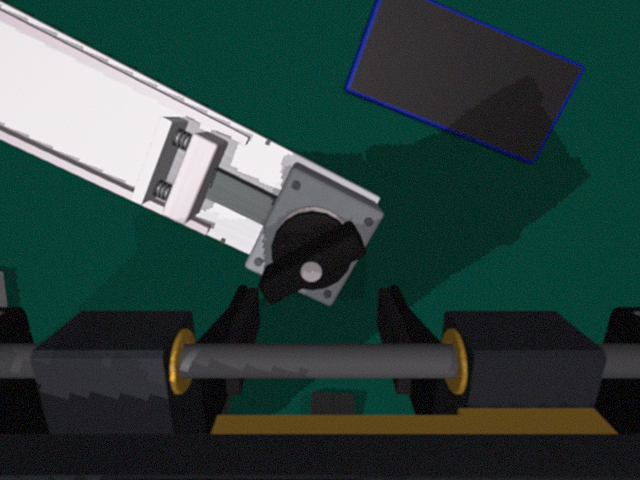

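```bash
python3 -m jog '[[0,-0.3,0,0.13,0],[0,0,0,0.13,0],[0,0,0,0.13,0],[0,0,0,0.13,0],[0,0,0,0.13,0],[0,0,0,0.13,0],[0,0,0,0.13,0],[0,0,0,0.05,0],[0,0,0,0,0],[0,0,0,0,0]]'
python3 - <<'E'
from h import *
go([.6213,-.1245,.095],-2.12)
c=r.camera("wrist");im=c["pixels"];print("knob exp",proj(c,[.6213,-.1245,.099]))
d=im[180:330,250:390].astype(int);k=(d.max(2)<60).astype(np.uint8)
k=cv2.erode(k,np.ones((3,3)));n,l,st,ce=cv2.connectedComponentsWithStats(k);i=1+np.argmax(st[1:,4]);print(st[i])
cs,_=cv2.findContours((l==i).astype(np.uint8),0,1);print(cv2.minAreaRect(max(cs,key=cv2.contourArea)))
cv2.imwrite("pics/w7.png",im[:,:,::-1])
E
```

```text
time: 12.7
ee_pos: [0.6218, -0.1244, 0.1222]
eef_rot: [0.957, -0.291, -0.004, 0.002]
ft_force: [0.0, -0.2, -0.6]
width: 0.087
t 12.7 p [ 0.6218 -0.1244  0.1222] toolY -2.161 tilt -1.0 w 0.087 F [ 0.  -0.2 -0.6] -> cm [-0.02  0.02  2.72] turn -0.041 j7 -1.59
knob exp [315.54412229 275.47012669]
[  32   28   72  114 3264]
((72.39822387695312, 82.88189697265625), (112.98271942138672, 65.92662048339844), 76.79891204833984)
```

```bash
python3 -m jog '[[0,0,1.4,-0.04,0],[0,0,1.3,0,1],[0,0,0,0,1],[0,0,0,0,1],[0,0,0,0,1],[0,0,0,0,1],[0,0,0,0,1],[0,0,0,0,1],[0,0,0,0,1],[0,0,0,0,1]]' 25
python3 -m jog '[[0,0,0,0,1],[0,0,0,0,1],[0,0,0,0,1],[0,0,0,0,1],[0,0,0.2,0,1],[0,0,0.2,0,1],[0,0,0.2,0,1],[0,0,0.2,0,1],[0,0,0.2,0,1],[0,0,0,0,1]]'
```

```text
time: 13.75
ee_pos: [0.6225, -0.1247, 0.0961]
eef_rot: [0.963, -0.27, -0.003, 0.002]
ft_force: [0.7, -0.1, 0.4]
width: 0.0229
time: 14.75
ee_pos: [0.6222, -0.1246, 0.0849]
eef_rot: [0.963, -0.27, -0.003, 0.002]
ft_force: [-0.1, 0.4, -0.3]
width: 0.0
```

```bash
python3 -m jog '[[0,0,-2,0,0],[0,0,-1,0,0],[0,0,0,0,0],[0,0,0,0,0],[0,0,0,0,0],[0,0,0,0,0],[0,0,0,0,0],[0,0,0,0,0],[0,0,0,0,0],[0,0,0,0,0]]' 25
python3 -m jog '[[0,0,0,0,0],[0,0,0,0,0],[0,0,2,0,0],[0,0,1,0,0],[0,0,0.7,0,0],[0,0,0.5,0,0],[0,0,0,0,1],[0,0,0,0,1],[0,0,0,0,1],[0,0,0,0,1]]' 25
python3 - <<'E'
from h import *
go([.6213,-.1245,.085])
A=[];B=[]
w=r.camera("wrist");t=r.camera("top");s=r.camera("side")
g=lambda im:(255*(im/255.)**.5).astype(np.uint8)
p=r.read_state()["ee_pos"];u,v=proj(s,p).astype(int);print("tcp in side",proj(s,p),"tip",proj(s,p-np.array([0,0,.022])))
a=g(w["pixels"])[160:400,160:480];b=cv2.resize(g(s["pixels"])[v-45:v+45,u-60:u+60],None,fx=4,fy=4,interpolation=2)
cv2.imwrite("pics/w8.png",np.hstack([cv2.resize(a,(480,360)),b[:,:320+160]])[:,:800,::-1])
E
```

```text
time: 15.75
ee_pos: [0.6214, -0.1241, 0.1131]
eef_rot: [0.963, -0.27, -0.005, 0.002]
ft_force: [-0.5, -0.5, -0.6]
width: 0.0725
time: 16.75
ee_pos: [0.622, -0.1246, 0.0712]
eef_rot: [0.963, -0.27, -0.003, 0.002]
ft_force: [0.9, -0.2, 0.2]
width: 0.0631
t 16.75 p [ 0.622  -0.1246  0.0712] toolY -2.118 tilt -1.0 w 0.0631 F [ 0.9 -0.2  0.2] -> cm [-0.07  0.04 -1.38] turn None j7 -1.52
tcp in side [339.57677088 276.08708743] tip [339.12144494 281.49564098]
```

View pics/w8.png

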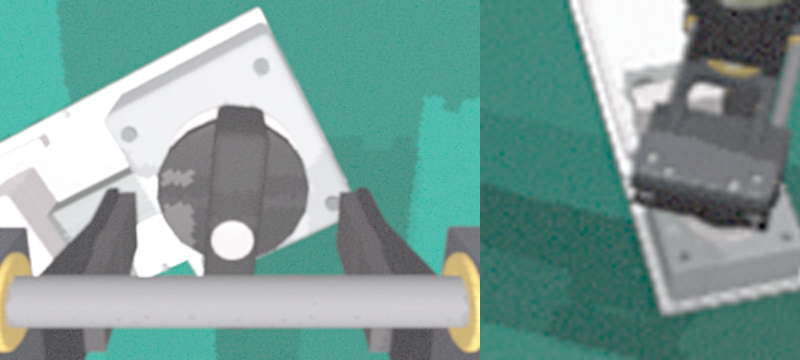

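```bash
python3 -m jog '[[0,0,0,0,1],[0,0,0,0,1],[0,0,0,0,1],[0,0,0,0,1],[0,0,0,0,1],[0,0,0,0,1],[0,0,0,0,1],[0,0,0,0,1],[0,0,0,0,1],[0,0,0,0,1]]' 25
```

```text
time: 17.9
ee_pos: [0.6224, -0.1233, 0.0713]
eef_rot: [0.963, -0.27, -0.003, 0.001]
ft_force: [0.6, 1.5, 0.8]
width: 0.0157
```

```bash
python3 -m jog '[[0,0,0,0,1],[0,0,0.3,0,1],[0,0,0.3,0,1],[0,0,0.3,0,1],[0,0,0.2,0,1],[0,0,0.1,0,1],[0,0,0,-0.1,1],[0,0,0,-0.1,1],[0,0,0,-0.1,1],[0,0,0,0,1]]' 60
python3 - <<'E'
from h import *
go([.6213,-.1245,.061],0.666)
E
```

```text
time: 18.9
ee_pos: [0.6226, -0.1236, 0.0688]
eef_rot: [0.993, -0.118, -0.003, -0.003]
ft_force: [-1.1, 1.3, 2.7]
width: 0.0153
t 18.9 p [ 0.6226 -0.1236  0.0688] toolY -1.807 tilt -1.0 w 0.0153 F [-1.1  1.3  2.7] -> cm [-0.1   0.13  0.78] turn 0.669 j7 -1.24
```

```bash
python3 -m jog '[[0,0,0.5,0,1],[0,0,0.8,0,1],[0,0,0.9,0,1],[0,0,0.9,0,1],[0,0,0.9,0,1],[0,0,0.9,0,1],[0,0,0.9,-0.1,1],[0,0,0.9,-0.1,1],[0,0,0.9,-0.1,1],[0,0,0.9,0,1]]' 60
python3 - <<'E'
from h import *
go([.6213,-.1245,.061],0.666)
E
```

```text
time: 19.9
ee_pos: [0.6414, -0.1234, 0.0439]
eef_rot: [0.999, 0.024, 0.02, -0.018]
ft_force: [-31.1, 9.9, 73.9]
width: 0.0154
t 19.9 p [ 0.6414 -0.1234  0.0439] toolY -1.523 tilt -0.9986 w 0.0154 F [-31.1   9.9  73.9] -> cm [-1.94 -0.05 -1.79] turn 0.953 j7 -0.95
```

```bash
python3 -m jog '[[-0.3,0,-0.4,0,1],[-0.6,0,-0.4,0,1],[-0.6,0,-0.1,0,1],[-0.5,0,0,0,1],[0,0,0,0,1],[0,0,0,0,1],[0,0,0,0,1],[0,0,0,0,1],[0,0,0,0,1],[0,0,0,0,1]]' 60
python3 - <<'E'
from h import *
go([.6213,-.1245,.05],0.666)
E
```

```text
time: 20.9
ee_pos: [0.6357, -0.1229, 0.0566]
eef_rot: [0.999, 0.016, 0.035, -0.016]
ft_force: [1.2, 1.0, 2.3]
width: 0.0155
t 20.9 p [ 0.6357 -0.1229  0.0566] toolY -1.537 tilt -0.997 w 0.0155 F [1.2 1.  2.3] -> cm [-1.49  0.13  0.55] turn 0.939 j7 -0.96
```

```bash
python3 -m jog '[[0,0,0,0,0.7],[0,0,0,0,0.7],[0,0,0,0,0.7],[0,0,0,0,0.7],[0,0,0,0,0.7],[-0.7,0,0,0,0.7],[-0.7,0,0,0,0.7],[0,0,0,0,0.7],[0,0,0,0,0.7],[0,0,0,0,0.7]]' 60
python3 - <<'E'
from h import *
go([.6213,-.1245,.06],0.666)
print(tcp()[2].round(3).tolist(),np.round(r.read_state()["joint_positions"],3))
c=r.camera("wrist");cv2.imwrite("pics/w9.png",c["pixels"][100:,:,::-1]);print(proj(c,[.6213,-.1245,.099]),np.round(c["camera_from_world"],3).tolist())
E
```

```text
time: 21.9
ee_pos: [0.6189, -0.1243, 0.0552]
eef_rot: [0.999, 0.015, 0.035, -0.016]
ft_force: [-0.2, 0.4, 0.2]
width: 0.0264
t 21.9 p [ 0.6189 -0.1243  0.0552] toolY -1.54 tilt -0.9971 w 0.0264 F [-0.2  0.4  0.2] -> cm [ 0.27  0.01 -0.47] turn 0.936 j7 -0.96
[[0.997, 0.031, 0.069], [0.029, -0.999, 0.033], [0.07, -0.031, -0.997]] [-0.55   0.595  0.936  1.713 -0.602  1.068 -0.958]
[311.52186572 325.51866024] [[0.03, -0.999, -0.031, -0.143], [0.97, 0.037, -0.238, -0.608], [0.239, -0.023, 0.971, -0.399], [0.0, 0.0, 0.0, 1.0]]
```

View pics/w9.png

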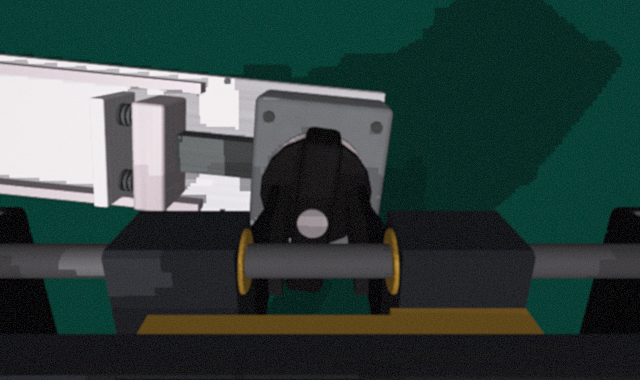

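```bash
python3 -m jog '[[0.2,0,-0.1,0,1],[0,0,0,0,1],[0,0,0,0,1],[0,0,0,0,1],[0,0,0.3,0,1],[0,0,0.3,0,1],[0,0,0.3,0,1],[0,0,0.3,0,1],[0,0,0.2,0,1],[0,0,0,0,1]]' 60
python3 - <<'E'
from h import *
c=r.camera("wrist")
go([.6213,-.1245,.045],0.666)
im=c["pixels"][:,:,0]
K=np.array([.6213,-.1245]);e=np.array([.062,.998])
print(proj(c,np.append(K+e*(.2-.075),.043)))
print(im[250,60:200].tolist())
E
```

```text
time: 22.95
ee_pos: [0.6216, -0.1234, 0.0446]
eef_rot: [0.999, 0.015, 0.034, -0.018]
ft_force: [-5.1, 4.4, 6.9]
width: 0.0153
t 23.0 p [ 0.6216 -0.1234  0.0446] toolY -1.539 tilt -0.9971 w 0.0152 F [-6.6  4.1 10.1] -> cm [-0.03  0.11 -0.05] turn 0.936 j7 -0.95
[ 78.16525662 266.27067713]
[245, 245, 245, 245, 245, 245, 246, 246, 245, 245, 247, 244, 245, 246, 245, 246, 246, 246, 245, 245, 246, 242, 243, 245, 246, 246, 246, 245, 245, 246, 246, 246, 247, 247, 243, 226, 166, 107, 91, 94, 93, 95, 91, 87, 92, 95, 92, 87, 82, 90, 91, 88, 91, 90, 92, 95, 90, 89, 90, 89, 87, 90, 83, 95, 153, 217, 235, 238, 240, 241, 241, 239, 238, 239, 236, 238, 238, 238, 238, 240, 239, 239, 240, 236, 240, 239, 240, 241, 241, 240, 240, 239, 242, 238, 233, 219, 195, 162, 122, 83, 82, 83, 78, 81, 81, 73, 77, 82, 76, 79, 68, 68, 74, 90, 97, 85, 73, 97, 113, 115, 113, 111, 108, 114, 111, 112, 117, 113, 111, 115, 106, 113, 110, 111, 113, 110, 110, 111, 113, 110]
```

```bash
python3 -m jog '[[0,0,0.1,-0.12,1],[0,0,0.1,-0.12,1],[0,0,0.1,-0.12,1],[0,0,0.1,-0.12,1],[0,0,0.1,-0.12,1],[0,0,0.1,-0.12,1],[0,0,0.1,-0.12,1],[0,0,0.1,-0.12,1],[0,0,0.1,0,1],[0,0,0,0,1]]' 60
python3 - <<'E'
from h import *
go([.6213,-.1245,.045],0.666)
E
```

```text
time: 24.0
ee_pos: [0.6219, -0.1248, 0.0443]
eef_rot: [0.872, 0.489, 0.041, -0.003]
ft_force: [-1.0, 1.4, 3.3]
width: 0.0159
t 24.0 p [ 0.6219 -0.1248  0.0443] toolY -0.55 tilt -0.9965 w 0.0159 F [-1.   1.4  3.3] -> cm [ 0.   -0.07 -0.07] turn -1.216 j7 -0.06
```

```bash
cat >> h.py <<'E'
K=np.array([.6213,-.1245]);EY=np.array([.062,.998])/np.hypot(.062,.998);EX=np.array([EY[1],-EY[0]]);ORG=K+.2*EY
def own(x,y,z):return np.append(ORG+x*EX+y*EY,z)
def prof(c,xs=(-.02,0.0,.02),z=.043,y0=-165,y1=-30):
    im=c["pixels"].max(2)
    for x in xs:
        o=[]
        for y in range(y0,y1,3):
            u,v=np.round(proj(c,own(x,y/1000,z))).astype(int)
            o.append(int(im[v,u]) if 0<=u<640 and 0<=v<480 else -1)
        print("x",x,dict(zip(range(y0,y1,3),o)))
E
python3 - <<'E'
from h import *
c=r.camera("wrist");prof(c,(-.02,.015))
cv2.imwrite("pics/w10.png",c["pixels"][:,:,::-1])
E
```

```text
x -0.02 {-165: 130, -162: 81, -159: 231, -156: 229, -153: 227, -150: 224, -147: 225, -144: 229, -141: 241, -138: 242, -135: 241, -132: 240, -129: 127, -126: 228, -123: 234, -120: 239, -117: 236, -114: 242, -111: 213, -108: 123, -105: 116, -102: 77, -99: 73, -96: 192, -93: 240, -90: 241, -87: 240, -84: 241, -81: 241, -78: 241, -75: 238, -72: 240, -69: 241, -66: 238, -63: 239, -60: 238, -57: 240, -54: 237, -51: 236, -48: 238, -45: 238, -42: 237, -39: -1, -36: -1, -33: -1}
x 0.015 {-165: 136, -162: 72, -159: 157, -156: 154, -153: 190, -150: 195, -147: 188, -144: 191, -141: 188, -138: 191, -135: 195, -132: 173, -129: 101, -126: 239, -123: 240, -120: 242, -117: 240, -114: 243, -111: 198, -108: 154, -105: 161, -102: 102, -99: 90, -96: 218, -93: 241, -90: 240, -87: 241, -84: 241, -81: 240, -78: 238, -75: 239, -72: 239, -69: 240, -66: 239, -63: 236, -60: 238, -57: -1, -54: -1, -51: -1, -48: -1, -45: -1, -42: -1, -39: -1, -36: -1, -33: -1}
```

```bash
python3 -m jog '[[0,0,0.2,-0.1,1],[0,0,0.15,-0.12,1],[0,0,0.1,-0.12,1],[0,0,0.1,-0.12,1],[0,0,0.1,-0.12,1],[0,0,0.1,-0.12,1],[0,0,0.1,-0.12,1],[0,0,0.1,-0.12,1],[0,0,0.1,-0.12,1],[0,0,0,0,1]]' 60
python3 - <<'E'
from h import *
go([.6213,-.1245,.045],0.666)
c=r.camera("wrist");prof(c,(-.02,.0))
E
```

```text
time: 25.05
ee_pos: [0.6261, -0.1258, 0.044]
eef_rot: [0.49, 0.871, 0.043, 0.021]
ft_force: [-1.7, 1.6, 5.7]
width: 0.0164
t 25.05 p [ 0.6261 -0.1258  0.044 ] toolY 0.546 tilt -0.9955 w 0.0164 F [-1.7  1.6  5.7] -> cm [ 0.36 -0.33 -0.13] turn -0.12 j7 0.94
x -0.02 {-165: 125, -162: 63, -159: 229, -156: 229, -153: 231, -150: 228, -147: 183, -144: 151, -141: 120, -138: 234, -135: 236, -132: 236, -129: 236, -126: 239, -123: 196, -120: 164, -117: 143, -114: 187, -111: 85, -108: 242, -105: 241, -102: 235, -99: 241, -96: 241, -93: 240, -90: 238, -87: 239, -84: 241, -81: 241, -78: 240, -75: 239, -72: 240, -69: 240, -66: 239, -63: 240, -60: 239, -57: -1, -54: -1, -51: -1, -48: -1, -45: -1, -42: -1, -39: -1, -36: -1, -33: -1}
x 0.0 {-165: 134, -162: 94, -159: 115, -156: 113, -153: 108, -150: 114, -147: 109, -144: 79, -141: 139, -138: 208, -135: 223, -132: 234, -129: 233, -126: 236, -123: 228, -120: 146, -117: 149, -114: 83, -111: 86, -108: 244, -105: 239, -102: 235, -99: 242, -96: 242, -93: 241, -90: 242, -87: 241, -84: 237, -81: 241, -78: 240, -75: 241, -72: 239, -69: 239, -66: 240, -63: 239, -60: 241, -57: 239, -54: 240, -51: 238, -48: 239, -45: 235, -42: -1, -39: -1, -36: -1, -33: -1}
```

```bash
python3 -m jog '[[0,0,-0.5,0,1],[0,0,-0.5,0,1],[0,0,-0.2,0,1],[0,0,0,0,0.6],[0,0,0,0,0.6],[0,0,0,0,0.6],[0,0,0,0,0.6],[0,0,0,0,0.6],[0,0,-2,0,0.6],[0,0,-2,0,0.3]]' 60
python3 - <<'E'
from h import *
go([.6213,-.1245,.045],0.666)
print(tcp()[2].round(3).tolist(),np.round(r.read_state()["joint_positions"],3))
E
```

```text
time: 26.1
ee_pos: [0.6209, -0.1283, 0.0938]
eef_rot: [0.492, 0.87, 0.042, 0.019]
ft_force: [0.9, -0.0, 0.6]
width: 0.038
t 26.1 p [ 0.6209 -0.1283  0.0938] toolY 0.541 tilt -0.9957 w 0.038 F [ 0.9 -0.   0.6] -> cm [ 0.27 -0.22  4.88] turn -0.125 j7 0.91
[[-0.516, 0.853, 0.075], [0.857, 0.513, 0.054], [0.007, 0.092, -0.996]] [-0.221  0.416  0.494  1.659 -0.301  1.069  0.913]
```

```bash
cat >> h.py <<'E'
def grasp(xy,z,yaw):   # ee target so that the pads (0.03 behind ee along tool) are over xy
    _,p,R=tcp();a=R[:,2]
    go([xy[0]+.03*a[0],xy[1]+.03*a[1],z],yaw)
def amber(c,z,exp,rad=.05):
    im=c["pixels"];h,s,v=cv2.split(cv2.cvtColor(im,cv2.COLOR_RGB2HSV))
    m=(((h>8)&(h<28)&(s>120)&(v>90))).astype(np.uint8)
    vv=(im.min(2)>150).astype(np.uint8)
    m=cv2.morphologyEx(m,cv2.MORPH_CLOSE,np.ones((1,1)))
    n,l,st,ce=cv2.connectedComponentsWithStats(cv2.dilate(m,np.ones((3,3))))
    P=[]
    for i in range(1,n):
        if st[i,4]<15: continue
        ys,xs=np.where((l==i)&(m>0));
        if len(xs)==0: continue
        w=np.array([onplane(c,(x,y),z) for x,y in zip(xs,ys)])
        if np.hypot(*(w.mean(0)-exp))<rad:P.append(w)
    if not P:return print("none")
    P=np.vstack(P);b=cv2.minAreaRect((P*1e4).astype(np.float32));bp=cv2.boxPoints(b)/1e4
    print("amber ctr",(bp.mean(0)).round(4),"mean",P.mean(0).round(4),"size",np.round(np.array(b[1])/10,1),"ang",round(b[2],1),"n",len(P))
E
python3 - <<'E'
from h import *
c=r.camera("top")
for e in ([.448,-.214],[.444,-.303],[.428,-.098],[.432,.218],[.426,.004]):amber(c,.042,e)
grasp([.428,-.098],.13,.188)
E
```

```text
none
amber ctr [ 0.4436 -0.3048] mean [ 0.4438 -0.3046] size [38.4 16.6] ang 8.9 n 52
amber ctr [ 0.4406 -0.0899] mean [ 0.4406 -0.0899] size [5.1 7.7] ang 88.2 n 12
amber ctr [0.4313 0.2189] mean [0.4322 0.2189] size [32.3 11.2] ang 11.7 n 28
amber ctr [0.4262 0.0042] mean [0.4257 0.0041] size [12.8 30.6] ang 88.5 n 33
t 26.15 p [ 0.6222 -0.129   0.0972] toolY 0.541 tilt -0.9955 w 0.0407 F [ 1.  -0.9  2.8] -> cm [ 12.7  -14.39  -4.6 ] turn 0.353 j7 0.91
```

```bash
python3 -m jog '[[0,0,-2.5,0,0],[0,0,-2.5,0,0],[3.2,-3.6,0,0,0],[3.2,-3.6,0,0,0],[3.2,-3.6,0,0,0],[3,-3.5,0,0,0],[0,0,0,0.12,0],[0,0,0,0.12,0],[0,0,0,0.12,0],[0,0,0,0,0]]' 40
python3 - <<'E'
from h import *
c=r.camera("wrist");amber(c,.042,[.428,-.098])
t=r.camera("top");amber(t,.042,[.448,-.214]);amber(t,.042,[.428,-.098])
grasp([.428,-.098],.007,.188)
E
```

```text
time: 27.15
ee_pos: [0.4229, -0.0964, 0.1326]
eef_rot: [0.644, 0.763, 0.047, 0.014]
ft_force: [-0.2, 0.1, 0.1]
width: 0.087
amber ctr [ 0.4262 -0.1   ] mean [ 0.4256 -0.0995] size [38.9 19.3] ang 10.4 n 700
amber ctr [ 0.4474 -0.2141] mean [ 0.4489 -0.2141] size [38.  17.7] ang 14.6 n 49
amber ctr [ 0.4301 -0.1008] mean [ 0.4328 -0.1007] size [33.9  8.6] ang 9.6 n 22
t 27.25 p [ 0.423  -0.0965  0.1325] toolY 0.173 tilt -0.9952 w 0.0867 F [-0.2 -0.3 -0.7] -> cm [-0.61 -0.39 12.55] turn -0.015 j7 0.33
```

```bash
python3 -m jog '[[-0.4,-0.2,0,0,0],[-0.4,-0.25,3,0,0],[0,0,3,0,0],[0,0,3,0,0],[0,0,2,0,0],[0,0,1,0,0],[0,0,0.3,0,0],[0,0,0,0,0.5],[0,0,0,0,1],[0,0,0,0,1]]' 40
python3 -m jog '[[0,0,0,0,1],[0,0,0,0,1],[0,0,0,0,1],[0,0,0,0,1],[0,0,0,0,1],[0,0,0,0,1],[0,0,0,0,1],[0,0,0,0,1],[0,0,0,0,1],[0,0,0,0,1]]' 40
python3 - <<'E'
from h import *
grasp([.427,-.1],.007,.188)
E
```

```text
time: 28.25
ee_pos: [0.4333, -0.1021, 0.0079]
eef_rot: [0.636, 0.77, 0.048, 0.017]
ft_force: [0.3, 0.4, -0.3]
width: 0.0707
time: 29.25
ee_pos: [0.4331, -0.1019, 0.0086]
eef_rot: [0.635, 0.77, 0.048, 0.017]
ft_force: [-0.6, -0.1, -3.8]
width: 0.0627
t 29.25 p [ 0.4331 -0.1019  0.0086] toolY 0.19 tilt -0.9948 w 0.0627 F [-0.6 -0.1 -3.8] -> cm [ 0.4  -0.29  0.15] turn 0.002 j7 0.53
```

```bash
python3 -m jog '[[0,0,-1,0,1],[0,0,-2.5,0,1],[0,0,-2.5,0,1],[0,0,-2.5,0,1],[0,0,-2.5,0,1],[0,0,-1,0,1],[0,0,0,0.12,1],[0,0,0,0.12,1],[0,0,0,0.0,1],[0,0,0,0,1]]' 40
python3 - <<'E'
from h import *
grasp(own(0,.083,0)[:2],.13,-.062)
print(tcp()[2][:,2].round(3),own(0,.083,0))
E
```

```text
time: 30.25
ee_pos: [0.4205, -0.11, 0.1357]
eef_rot: [0.726, 0.686, 0.049, 0.012]
ft_force: [-0.7, -0.2, -3.8]
width: 0.0624
t 30.25 p [ 0.4205 -0.11    0.1357] toolY -0.058 tilt -0.9949 w 0.0624 F [-0.7 -0.2 -3.8] -> cm [28.02 20.37  3.86] turn 0.004 j7 0.12
[ 0.088  0.05  -0.995] [0.63884733 0.15795547 0.        ]
```

```bash
python3 -m jog '[[3.1,2.3,0.4,0,1],[3.1,2.3,0.4,0,1],[3.1,2.3,0.4,0,1],[3.1,2.3,0.4,0,1],[3.1,2.3,0.4,0,1],[3.1,2.3,0.4,0,1],[3.1,2.3,0.4,0,1],[3.1,2.3,0.4,0,1],[3.1,2,0.4,0,1],[0,0,0,0,1]]' 40
python3 - <<'E'
from h import *
grasp(own(0,.083,0)[:2],.06,-.062)
c=r.camera("wrist");cv2.imwrite("pics/w11.png",c["pixels"][:,:,::-1])
for x in(-.035,.035):print([proj(c,own(x,y,.018)).round().tolist() for y in(.105,.05)])
E
```

```text
time: 31.25
ee_pos: [0.6436, 0.1716, 0.1251]
eef_rot: [0.715, 0.697, 0.046, 0.01]
ft_force: [0.2, -0.3, -3.7]
width: 0.0625
t 31.25 p [0.6436 0.1716 0.1251] toolY -0.027 tilt -0.9956 w 0.0625 F [ 0.2 -0.3 -3.7] -> cm [-1.56 -0.72  6.4 ] turn 0.035 j7 -0.24
[[258.0, 227.0], [258.0, 293.0]]
[[348.0, 228.0], [344.0, 294.0]]
```

View pics/w11.png

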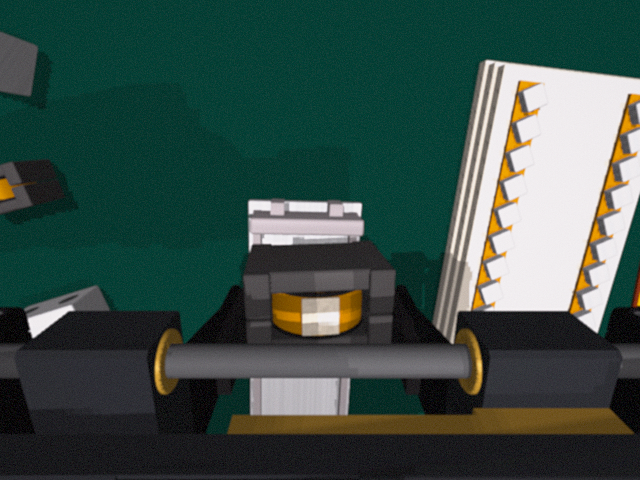

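```bash
python3 -m jog '[[-0.8,-0.4,0,0.03,1],[-0.7,-0.3,0,0,1],[0,0,2,0,1],[0,0,2,0,1],[0,0,2,0,1],[0,0,0,0,1],[0,0,0,0,1],[0,0,0,0,1],[0,0,0,0,1],[0,0,0,0,1]]' 40
python3 - <<'E'
from h import *
grasp(own(0,.083,0)[:2],.02,-.062)
E
```

```text
time: 32.3
ee_pos: [0.6381, 0.1429, 0.0666]
eef_rot: [0.729, 0.683, 0.045, 0.012]
ft_force: [0.4, 0.2, -4.0]
width: 0.0627
t 32.3 p [0.6381 0.1429 0.0666] toolY -0.068 tilt -0.9956 w 0.0627 F [ 0.4  0.2 -4. ] -> cm [ 1.42 -0.17  4.74] turn -0.006 j7 -0.22
```

```bash
python3 -m jog '[[0.7,-0.1,0.5,0,1],[0.6,-0.1,1,0,1],[0,0,1,0,1],[0,0,0,0,1],[0,0,0,0,1],[0,0,0,0,1],[0,0,0,0,1],[0,0,0,0,1],[0,0,0,0,1],[0,0,0,0,1]]' 40
python3 - <<'E'
from h import *
grasp(own(0,.083,0)[:2],.02,-.062)
E
```

```text
time: 33.3
ee_pos: [0.6418, 0.1576, 0.044]
eef_rot: [0.729, 0.683, 0.047, 0.015]
ft_force: [-2.8, -2.7, 5.3]
width: 0.0626
t 33.3 p [0.6418 0.1576 0.044 ] toolY -0.067 tilt -0.9952 w 0.0626 F [-2.8 -2.7  5.3] -> cm [ 0.04 -0.25  2.4 ] turn -0.005 j7 -0.24
```

```bash
python3 -m jog '[[0,0,-0.6,0,1],[0,0,-0.4,0,1],[-0.4,-0.15,0,0,1],[-0.4,-0.1,0,0,1],[0,0,0,0,1],[0,0,0,0,1],[0,0,0.5,0,1],[0,0,0.5,0,1],[0,0,0,0,1],[0,0,0,0,1]]' 40
python3 - <<'E'
from h import *
grasp(own(0,.075,0)[:2],.02,-.062)
E
```

```text
time: 34.3
ee_pos: [0.6369, 0.1507, 0.0398]
eef_rot: [0.728, 0.684, 0.045, 0.013]
ft_force: [-0.2, -0.2, -3.3]
width: 0.0624
t 34.3 p [0.6369 0.1507 0.0398] toolY -0.065 tilt -0.9956 w 0.0624 F [-0.2 -0.2 -3.3] -> cm [-0.01  0.23  2.  ] turn -0.003 j7 -0.23
```

```bash
python3 -m jog '[[0,0.15,0.3,0,1],[0,0.1,0.5,0,1],[0,0,0.5,0,1],[0,0,0.3,0,1],[0,0,0.1,0,1],[0,0,0,0,1],[0,0,0,0,1],[0,0,0,0,1],[0,0,0,0,1],[0,0,0,0,1]]' 40
python3 - <<'E'
from h import *
grasp(own(0,.075,0)[:2],.02,-.062)
E
```

```text
time: 35.3
ee_pos: [0.6414, 0.1514, 0.0217]
eef_rot: [0.728, 0.684, 0.045, 0.014]
ft_force: [-0.2, -0.3, -2.7]
width: 0.0625
t 35.3 p [0.6414 0.1514 0.0217] toolY -0.065 tilt -0.9955 w 0.0625 F [-0.2 -0.3 -2.7] -> cm [-0.03 -0.06  0.17] turn -0.003 j7 -0.22
```

```bash
python3 -m jog '[[0,0,0.2,0,1],[0,0,0.1,0,1],[0,0,0,0,1],[0,0,0,0,0],[0,0,0,0,0],[0,0,0,0,0],[0,0,0,0,0],[0,0,0,0,0],[0,0,0,0,0],[0,0,-1,0,0]]' 40
python3 -m jog '[[0,0,-2,0,0],[0,0,-3,0,0],[0,0,-3,0,0],[0,0,-2,0,0],[0,0,0,0,0],[0,0,0,0,0],[-3,-2,0,0,0],[-3,-2,0,0,0],[-3,-2,0,0,0],[-3,-2,0,0,0]]' 40
python3 - <<'E'
from h import *
c=r.camera("wrist");amber(c,.05,own(0,.083,0)[:2]);t=r.camera("top");amber(t,.05,own(0,.083,0)[:2]);print(own(0,.083,0))
amber(t,.042,[.448,-.214]);grasp([.448,-.214],.13,.26)
E
```

```text
time: 36.3
ee_pos: [0.6416, 0.1515, 0.0295]
eef_rot: [0.728, 0.684, 0.046, 0.014]
ft_force: [0.3, -0.1, 0.0]
width: 0.0866
time: 37.3
ee_pos: [0.5438, 0.0337, 0.1209]
eef_rot: [0.726, 0.686, 0.047, 0.014]
ft_force: [0.4, 0.4, 0.4]
width: 0.0872
amber ctr [0.6323 0.1522] mean [0.6295 0.1521] size [19.7 36.9] ang 86.4 n 946
amber ctr [0.6388 0.1474] mean [0.6373 0.1474] size [16.8 37.1] ang 77.6 n 46
[0.63884733 0.15795547 0.        ]
amber ctr [ 0.4475 -0.2148] mean [ 0.448  -0.2148] size [37.9 18. ] ang 18.0 n 53
t 37.4 p [0.5423 0.03   0.1205] toolY -0.063 tilt -0.9955 w 0.0874 F [ 0.7  1.1 -1.2] -> cm [-24.7   -7.51  -2.76] turn -0.323 j7 -0.1
```

```bash
python3 -m jog '[[-3.2,-1,-0.4,0,0],[-3.2,-1,-0.4,0,0],[-3.2,-1,-0.4,0,0],[-3.2,-1,-0.4,0,0],[-3.2,-1,-0.4,0,0],[-3.2,-1,-0.4,0,0],[-3.2,-1,-0.4,0,0],[0,0,0,-0.12,0],[0,0,0,-0.12,0],[0,0,0,-0.12,0]]' 40
python3 - <<'E'
from h import *
c=r.camera("wrist");amber(c,.042,[.448,-.214])
grasp([.447,-.2145],.007,.31)
E
```

```text
time: 38.4
ee_pos: [0.4523, -0.1962, 0.1265]
eef_rot: [0.589, 0.807, 0.04, 0.018]
ft_force: [0.6, -0.0, -0.5]
width: 0.0869
amber ctr [ 0.4467 -0.2168] mean [ 0.4462 -0.216 ] size [39.8 20. ] ang 18.7 n 727
t 38.45 p [ 0.4523 -0.1959  0.1264] toolY 0.318 tilt -0.9962 w 0.0872 F [-0.9  0.2 -0.5] -> cm [-1.75 -1.85 11.8 ] turn 0.008 j7 0.76
```

```bash
python3 -m jog '[[-0.9,-0.9,0,0,0],[-0.9,-0.9,2,0,0],[0,0,2.5,0,0],[0,0,2.5,0,0],[0,0,2,0,0],[0,0,0.5,0,0],[0,0,0,0,0],[0,0,0,0,0],[0,0,0,0,0],[0,0,0,0,0]]' 40
python3 - <<'E'
from h import *
grasp([.447,-.2155],.007,.31)
E
```

```text
time: 39.45
ee_pos: [0.4505, -0.2136, 0.0268]
eef_rot: [0.591, 0.805, 0.039, 0.018]
ft_force: [1.3, -0.4, 0.6]
width: 0.0867
t 39.45 p [ 0.4505 -0.2136  0.0268] toolY 0.304 tilt -0.9963 w 0.0867 F [ 1.3 -0.4  0.6] -> cm [-0.06 -0.3   1.96] turn -0.006 j7 0.91
```

```bash
python3 -m jog '[[0,-0.2,0.8,0,0],[0,-0.1,0.8,0,0],[0,0,0.3,0,0.3],[0,0,0,0,1],[0,0,0,0,1],[0,0,0,0,1],[0,0,0,0,1],[0,0,0,0,1],[0,0,0,0,1],[0,0,0,0,1]]' 40
python3 -m jog '[[0,0,-1,0,1],[0,0,-2.5,0,1],[0,0,-2.5,0,1],[0,0,-2.5,0,1],[0,0,-2.5,0,1],[0,0,-1,0.12,1],[0,0,0,0.12,1],[0,0,0,0.12,1],[0,0,0,0.0,1],[0,0,0,0,1]]' 40
python3 - <<'E'
from h import *
grasp(own(0,.033,0)[:2],.13,-.062)
E
```

```text
time: 40.45
ee_pos: [0.4493, -0.2138, 0.0068]
eef_rot: [0.591, 0.805, 0.04, 0.019]
ft_force: [0.5, -0.5, -2.4]
width: 0.0631
time: 41.45
ee_pos: [0.4363, -0.22, 0.1353]
eef_rot: [0.73, 0.682, 0.042, 0.011]
ft_force: [-0.4, -0.7, -3.3]
width: 0.0628
t 41.45 p [ 0.4363 -0.22    0.1353] toolY -0.071 tilt -0.9963 w 0.0628 F [-0.4 -0.7 -3.3] -> cm [34.15 17.71  3.42] turn -0.009 j7 0.42
```

```bash
python3 -m jog '[[4.1,2.1,0.4,0,1],[4.1,2.1,0.4,0,1],[4.1,2.1,0.4,0,1],[4.1,2.1,0.4,0,1],[4.1,2.1,0.4,0,1],[4.1,2.1,0.4,0,1],[4.1,2.1,0.4,0,1],[3.5,1.8,0.3,0,1],[0,0,0,0,1],[0,0,0,0,1]]' 40
python3 - <<'E'
from h import *
grasp(own(0,.033,0)[:2],.06,-.062)
E
```

```text
time: 42.45
ee_pos: [0.626, 0.1037, 0.1291]
eef_rot: [0.721, 0.692, 0.04, 0.01]
ft_force: [0.4, -1.1, -3.3]
width: 0.0627
t 42.45 p [0.626  0.1037 0.1291] toolY -0.042 tilt -0.9966 w 0.0627 F [ 0.4 -1.1 -3.3] -> cm [0.3  0.68 7.  ] turn 0.02 j7 -0.15
```

```bash
python3 -m jog '[[0.05,0.4,1,0.02,1],[0,0.3,2,0,1],[0,0,1.5,0,1],[0,0,0,0,1],[0,0,0,0,1],[0,0,0,0,1],[0,0,0,0,1],[0,0,0,0,1],[0,0,0,0,1],[0,0,0,0,1]]' 40
python3 - <<'E'
from h import *
grasp(own(0,.031,0)[:2],.02,-.062)
E
```

```text
time: 43.45
ee_pos: [0.6367, 0.1012, 0.0841]
eef_rot: [0.729, 0.683, 0.04, 0.011]
ft_force: [0.4, 0.3, -2.4]
width: 0.0632
t 43.45 p [0.6367 0.1012 0.0841] toolY -0.066 tilt -0.9965 w 0.0632 F [ 0.4  0.3 -2.4] -> cm [ 0.32 -0.38  6.42] turn -0.004 j7 -0.14
```

```bash
python3 -m jog '[[0.1,-0.2,1,0,1],[0.1,-0.2,1,0,1],[0.05,0,1,0,1],[0,0,1,0,1],[0,0,1,0,1],[0,0,0.8,0,1],[0,0,0,0,1],[0,0,0,0,1],[0,0,0,0,1],[0,0,0,0,1]]' 40
python3 - <<'E'
from h import *
grasp(own(0,.031,0)[:2],.018,-.062)
E
```

```text
time: 44.45
ee_pos: [0.6408, 0.0963, 0.0291]
eef_rot: [0.732, 0.68, 0.041, 0.016]
ft_force: [-0.9, -1.1, 2.2]
width: 0.0619
t 44.45 p [0.6408 0.0963 0.0291] toolY -0.075 tilt -0.9962 w 0.0619 F [-0.9 -1.1  2.2] -> cm [ 1.   -0.44  1.12] turn -0.013 j7 -0.13
```

```bash
python3 -m jog '[[0,0,-0.4,0,1],[0,-0.2,-0.3,0,1],[0.5,-0.2,0,-0.01,1],[0.5,0,0,0,1],[0,0,0,0,1],[0,0,0,0,1],[0,0,0,0,1],[0,0,0,0,1],[0,0,0,0,1],[0,0,0,0,1]]' 40
python3 - <<'E'
from h import *
grasp(own(0,.031,0)[:2],.018,-.062)
E
```

```text
time: 45.45
ee_pos: [0.6359, 0.1083, 0.0359]
eef_rot: [0.728, 0.685, 0.04, 0.015]
ft_force: [-0.3, -0.7, -2.4]
width: 0.0617
t 45.45 p [0.6359 0.1083 0.0359] toolY -0.062 tilt -0.9963 w 0.0617 F [-0.3 -0.7 -2.4] -> cm [-0.18  0.08  1.8 ] turn -0.0 j7 -0.14
```

```bash
python3 -m jog '[[-0.1,0.05,0.4,0,1],[0,0,0.4,0,1],[0,0,0.4,0,1],[0,0,0.3,0,1],[0,0,0.3,0,1],[0,0,0.1,0,1],[0,0,0,0,1],[0,0,0,0,1],[0,0,0,0,1],[0,0,0,0,1]]' 40
python3 - <<'E'
from h import *
grasp(own(0,.033,0)[:2],.016,-.062)
E
```

```text
time: 46.45
ee_pos: [0.6417, 0.101, 0.0224]
eef_rot: [0.73, 0.682, 0.042, 0.019]
ft_force: [0.8, -0.9, -3.1]
width: 0.0616
t 46.45 p [0.6417 0.101  0.0224] toolY -0.069 tilt -0.9958 w 0.0616 F [ 0.8 -0.9 -3.1] -> cm [ 0.75 -0.44  0.63] turn -0.007 j7 -0.13
```

```bash
python3 -m jog '[[0.2,-0.2,0,0,1],[0.3,-0.2,0,0,1],[0.2,-0.05,0.2,0,1],[0.1,-0.1,0.2,0,1],[0.1,-0.05,0.2,0,1],[0,0,0,0,1],[0,0,0,0,1],[0,0,0,0,1],[0,0,0,0,1],[0,0,0,0,1]]' 40
python3 - <<'E'
from h import *
grasp(own(0,.033,0)[:2],.016,-.062)
E
```

```text
time: 47.45
ee_pos: [0.6368, 0.1105, 0.0161]
eef_rot: [0.73, 0.682, 0.042, 0.019]
ft_force: [0.6, -2.2, -1.7]
width: 0.062
t 47.45 p [0.6368 0.1105 0.0161] toolY -0.069 tilt -0.9958 w 0.062 F [ 0.6 -2.2 -1.7] -> cm [-0.15  0.16  0.02] turn -0.007 j7 -0.15
```

```bash
python3 -m jog '[[0.3,0.1,0,0,1],[0.3,0,0,0,1],[0.2,0,0,0,1],[0,0,0,0,1],[0,0,0,0,1],[0,0,0,0,0],[0,0,0,0,0],[0,0,0,0,0],[0,0,0,0,0],[0,0,0,0,0]]' 40
python3 - <<'E'
from h import *
grasp(own(0,.040,0)[:2],.016,-.062)
E
python3 -m jog '[[0,0,-1,0,0],[0,0,-2,0,0],[0,0,-3,0,0],[0,0,-3,0,0],[0,0,-1,0,0],[0,0,0,0,0],[-3,-2,0,0,0],[-3,-2,0,0,0],[-3,-2,0,0,0],[-3,-2,0,0,0]]' 40
python3 - <<'E'
from h import *
t=r.camera("top")
for y in(.083,.04):amber(t,.05,own(0,y,0)[:2],.025)
c=r.camera("wrist")
for y in(.083,.04):amber(c,.05,own(0,y,0)[:2],.025)
amber(t,.042,[.444,-.303]);grasp([.4438,-.3047],.13,.17);cv2.imwrite("pics/t2.png",cv2.resize(t["pixels"][205:335,230:480],None,fx=3,fy=3,interpolation=2)[:,:,::-1])
E
```

```text
time: 48.45
ee_pos: [0.6393, 0.1205, 0.0173]
eef_rot: [0.729, 0.682, 0.043, 0.02]
ft_force: [-0.2, -0.3, -0.3]
width: 0.0858
t 48.45 p [0.6393 0.1205 0.0173] toolY -0.068 tilt -0.9956 w 0.0858 F [-0.2 -0.3 -0.3] -> cm [-0.47 -0.03  0.12] turn -0.006 j7 -0.17
time: 49.45
ee_pos: [0.5403, 0.0053, 0.1074]
eef_rot: [0.727, 0.686, 0.042, 0.018]
ft_force: [0.3, -1.0, -0.3]
width: 0.0867
amber ctr [0.641  0.1616] mean [0.6395 0.1618] size [16.1 37.2] ang 84.2 n 47
none
none
none
amber ctr [ 0.4434 -0.3048] mean [ 0.4435 -0.3046] size [38.7 18.6] ang 12.9 n 55
t 49.55 p [0.5386 0.0017 0.1071] toolY -0.066 tilt -0.9959 w 0.0871 F [-1.   0.3 -0.1] -> cm [-30.96  -6.98  -3.99] turn -0.236 j7 -0.05
```

View pics/t2.png

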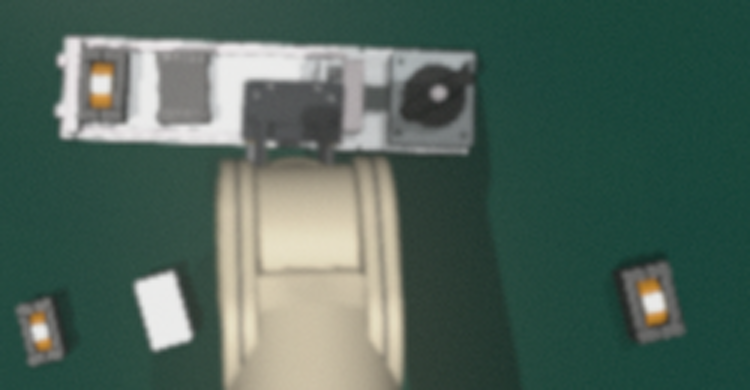

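Run:
```python
from h import *
grasp(own(0,-.01,0)[:2],.13,-.062)
```

```text
t 49.55 p [0.5386 0.0017 0.1071] toolY -0.066 tilt -0.9959 w 0.0871 F [-1.   0.3 -0.1] -> cm [ 7.11  9.42 -1.26] turn -0.004 j7 -0.05
```

```bash
python3 -m jog '[[0,0,-1.3,0,0],[2.4,3.2,-0.2,0,0],[2.4,3.2,0,0,0],[2.3,3,0,0,0],[0,0,0,0,0],[0,0,0,0,0],[0,0,0,0,0],[0,0,0,0,0],[0,0,0,0,0],[0,0,0,0,0]]' 8
python3 - <<'E'
from h import *
c=r.camera("wrist");grasp(own(0,-.01,0)[:2],.03,-.062)
im=(255*(c["pixels"]/255.)**.6).astype(np.uint8);cv2.imwrite("pics/w12.png",im[:,:,::-1])
for y in(-.02,0,.02,.04):print(y,proj(c,own(0,y,.048)).round())
E
```

```text
time: 50.55
ee_pos: [0.6374, 0.0717, 0.1337]
eef_rot: [0.728, 0.684, 0.041, 0.017]
ft_force: [0.1, 0.0, 0.3]
width: 0.087
t 50.6 p [0.6374 0.0716 0.1337] toolY -0.064 tilt -0.9961 w 0.0873 F [-0.2  0.1 -0. ] -> cm [-0.95 -0.98 10.3 ] turn -0.002 j7 -0.11
-0.02 [305. 265.]
0 [304. 239.]
0.02 [304. 212.]
0.04 [304. 184.]
```

View pics/w12.png

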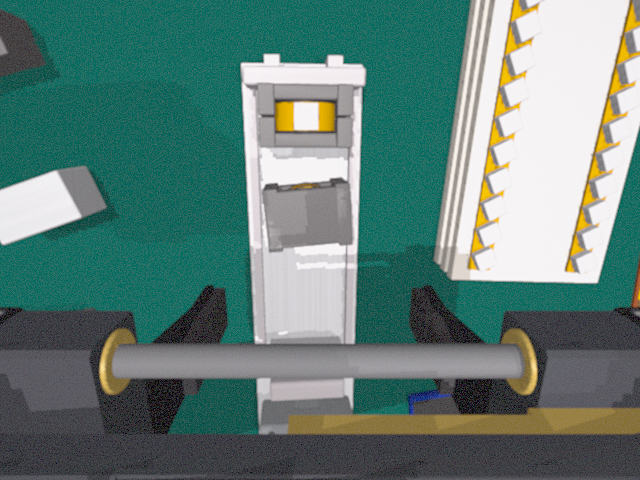

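Run:
```python
import cv2
im=cv2.imread("pics/w12.png")[:,:,::-1]
for v in range(180,194,2):print(v,[tuple(int(a) for a in im[v,u]) for u in range(276,334,4)])
```

```text
180 [(247, 246, 247), (246, 244, 245), (247, 245, 245), (247, 244, 245), (247, 245, 246), (247, 245, 247), (248, 247, 248), (248, 245, 247), (247, 245, 247), (247, 245, 246), (248, 246, 247), (246, 244, 246), (233, 228, 231), (206, 203, 202), (90, 85, 87)]
182 [(220, 217, 217), (248, 247, 247), (248, 246, 247), (249, 247, 248), (248, 246, 248), (247, 245, 247), (230, 225, 228), (172, 170, 172), (172, 170, 172), (174, 172, 174), (154, 150, 153), (139, 136, 138), (120, 119, 119), (115, 111, 112), (92, 83, 88)]
184 [(70, 63, 69), (230, 226, 228), (221, 217, 219), (183, 180, 180), (157, 153, 157), (142, 144, 141), (134, 108, 78), (139, 101, 38), (130, 93, 24), (116, 83, 46), (102, 86, 77), (126, 123, 123), (140, 137, 135), (141, 136, 137), (70, 60, 70)]
186 [(87, 87, 91), (110, 104, 107), (118, 116, 113), (125, 122, 123), (101, 90, 76), (139, 105, 0), (118, 93, 66), (148, 123, 78), (174, 141, 72), (125, 101, 55), (109, 88, 40), (97, 93, 97), (112, 108, 107), (97, 97, 97), (94, 88, 91)]
188 [(76, 70, 78), (107, 101, 102), (140, 137, 136), (113, 111, 110), (132, 104, 60), (95, 91, 76), (130, 111, 86), (136, 114, 76), (125, 103, 86), (107, 97, 99), (110, 110, 108), (115, 112, 110), (116, 114, 112), (131, 125, 130), (136, 128, 129)]
190 [(119, 114, 117), (101, 95, 95), (104, 105, 104), (102, 94, 92), (110, 107, 111), (114, 110, 113), (126, 120, 127), (134, 127, 130), (133, 132, 135), (134, 130, 130), (135, 127, 130), (139, 133, 135), (141, 137, 135), (137, 132, 135), (140, 135, 138)]
192 [(143, 138, 138), (134, 127, 128), (142, 140, 138), (146, 144, 145), (152, 145, 147), (158, 151, 151), (157, 151, 152), (153, 151, 153), (144, 138, 141), (141, 139, 139), (139, 136, 136), (141, 136, 138), (136, 134, 137), (145, 140, 139), (141, 137, 138)]
```

```bash
python3 -m jog '[[0.2,-0.6,2,0,0],[0.2,-0.5,2,0,0],[0.1,0,2,0,0],[0,0,1,0,0],[0,0,0.5,0,0],[0,0,0,0,0],[0,0,0,0,0],[0,0,0,0,0],[0,0,0,0,0],[0,0,0,0,0]]' 8
python3 - <<'E'
from h import *
grasp(own(0.001,.006,0)[:2],.008,-.062)
E
```

```text
time: 51.6
ee_pos: [0.6352, 0.0782, 0.061]
eef_rot: [0.729, 0.683, 0.044, 0.018]
ft_force: [0.2, 0.3, 0.2]
width: 0.087
t 51.6 p [0.6352 0.0782 0.061 ] toolY -0.067 tilt -0.9955 w 0.087 F [0.2 0.3 0.2] -> cm [ 0.19 -0.23  5.32] turn -0.005 j7 -0.1
```

```bash
python3 -m jog '[[0.1,-0.1,1.5,0,0],[0.1,-0.1,1.5,0,0],[0.1,-0.1,1,0,0],[0.1,-0.05,0.7,0,0],[0,0,0.2,0,0.2],[0,0,0,0,1],[0,0,0,0,1],[0,0,0,0,1],[0,0,0,0,1],[0,0,0,0,1]]' 7
python3 - <<'E'
from h import *
grasp(own(0.001,.006,0)[:2],.010,-.062)
E
```

```text
time: 52.6
ee_pos: [0.6362, 0.0844, 0.0073]
eef_rot: [0.729, 0.683, 0.044, 0.018]
ft_force: [0.2, 0.4, -2.7]
width: 0.064
t 52.6 p [0.6362 0.0844 0.0073] toolY -0.067 tilt -0.9955 w 0.064 F [ 0.2  0.4 -2.7] -> cm [-0.22  0.19 -0.26] turn -0.005 j7 -0.09
```

```bash
python3 -m jog '[[0,0,0,0,1],[0,0,-1,0,1],[0,0,-2,0,1],[0,0,-2,0,1],[0,0,-2,0,1],[0,0,-1,0,1],[0,0,0,0,1],[0,0,0,0,1],[0,0,0,0,1],[0,0,0,0,1]]' 7
python3 - <<'E'
from h import *
c=r.camera("wrist");grasp(own(0.001,.006,0)[:2],.010,-.062)
im=c["pixels"];h,s,v=cv2.split(cv2.cvtColor(im,cv2.COLOR_RGB2HSV));m=((h>8)&(h<28)&(s>120)&(v>60)).astype(np.uint8);m[:,400:]=0
n,l,st,ce=cv2.connectedComponentsWithStats(m);print([(st[i].tolist()) for i in range(1,n) if st[i,4]>15])
E
```

```text
time: 53.6
ee_pos: [0.6256, 0.0812, 0.0889]
eef_rot: [0.729, 0.683, 0.041, 0.017]
ft_force: [-0.8, 0.2, -3.5]
width: 0.0618
t 53.65 p [0.6255 0.0812 0.0888] toolY -0.067 tilt -0.9961 w 0.062 F [-0.6 -0.3 -4.1] -> cm [-0.13  0.56  7.95] turn -0.005 j7 -0.13
[[293, 111, 72, 36, 1448], [322, 248, 8, 4, 19], [156, 329, 28, 66, 911], [226, 415, 174, 19, 3212]]
```

Run:
```python
from h import *
c=r.camera("wrist");im=c["pixels"].astype(int)
for u in(280,305,330):print(u,[(v,tuple(im[v,u].tolist())) for v in range(170,345,7)])
```

```text
280 [(170, (243, 239, 241)), (177, (242, 239, 241)), (184, (241, 237, 241)), (191, (243, 240, 240)), (198, (241, 237, 240)), (205, (243, 240, 241)), (212, (241, 238, 241)), (219, (242, 238, 241)), (226, (244, 240, 242)), (233, (241, 237, 241)), (240, (242, 239, 241)), (247, (76, 71, 71)), (254, (107, 100, 101)), (261, (111, 108, 108)), (268, (112, 107, 108)), (275, (109, 104, 106)), (282, (113, 107, 106)), (289, (95, 88, 92)), (296, (63, 63, 64)), (303, (57, 56, 57)), (310, (100, 95, 94)), (317, (99, 96, 98)), (324, (60, 59, 53)), (331, (56, 56, 53)), (338, (62, 58, 62))]
305 [(170, (167, 165, 171)), (177, (242, 239, 241)), (184, (242, 238, 240)), (191, (242, 238, 241)), (198, (242, 239, 241)), (205, (243, 240, 241)), (212, (241, 238, 240)), (219, (242, 239, 241)), (226, (242, 238, 240)), (233, (236, 231, 233)), (240, (165, 163, 167)), (247, (56, 54, 58)), (254, (104, 97, 102)), (261, (113, 107, 109)), (268, (107, 100, 105)), (275, (110, 106, 109)), (282, (106, 99, 104)), (289, (104, 104, 103)), (296, (66, 63, 66)), (303, (62, 59, 58)), (310, (59, 59, 57)), (317, (105, 98, 101)), (324, (60, 59, 59)), (331, (60, 61, 59)), (338, (60, 54, 56))]
330 [(170, (163, 160, 165)), (177, (241, 239, 240)), (184, (243, 240, 242)), (191, (243, 238, 242)), (198, (242, 239, 241)), (205, (244, 240, 241)), (212, (240, 238, 240)), (219, (242, 240, 242)), (226, (241, 239, 240)), (233, (241, 238, 240)), (240, (162, 159, 162)), (247, (48, 46, 49)), (254, (101, 95, 97)), (261, (114, 110, 110)), (268, (126, 119, 122)), (275, (121, 116, 119)), (282, (117, 111, 114)), (289, (117, 110, 112)), (296, (76, 71, 78)), (303, (74, 67, 74)), (310, (119, 113, 114)), (317, (112, 105, 108)), (324, (75, 69, 67)), (331, (76, 72, 74)), (338, (78, 76, 75))]
```

```bash
python3 -m jog '[[0,0.4,0,0,1],[0.5,0.1,1,0,1],[-0.5,0,1,0,1],[0.5,0,1,0,1],[-0.5,0,1,0,1],[0.5,0,0.5,0,1],[-0.5,0,0,0,1],[0,0,0,0,1],[0,0,0,0,1],[0,0,0,0,1]]' 4
python3 - <<'E'
from h import *
c=r.camera("wrist");grasp(own(0.0,.012,0)[:2],.025,-.062)
im=c["pixels"].astype(int)
for u in(280,305):print(u,[(v,tuple(im[v,u].tolist())) for v in range(205,345,7)])
cv2.imwrite("pics/w13.png",c["pixels"][:,:,::-1])
E
```

```text
time: 54.7
ee_pos: [0.6341, 0.0819, 0.0384]
eef_rot: [0.729, 0.683, 0.039, 0.016]
ft_force: [-0.2, -0.3, -3.2]
width: 0.0621
t 54.75 p [0.6342 0.082  0.0385] toolY -0.067 tilt -0.9964 w 0.0621 F [-0.   0.6 -3.6] -> cm [0.57 0.12 1.39] turn -0.005 j7 -0.1
280 [(205, (242, 239, 240)), (212, (242, 239, 239)), (219, (242, 238, 240)), (226, (241, 240, 239)), (233, (240, 237, 238)), (240, (153, 149, 155)), (247, (159, 157, 162)), (254, (112, 104, 109)), (261, (108, 103, 103)), (268, (108, 102, 104)), (275, (108, 105, 107)), (282, (111, 109, 108)), (289, (97, 91, 93)), (296, (63, 56, 54)), (303, (63, 59, 61)), (310, (112, 106, 107)), (317, (107, 100, 103)), (324, (62, 57, 60)), (331, (58, 57, 57)), (338, (59, 54, 56))]
305 [(205, (242, 238, 241)), (212, (241, 239, 240)), (219, (241, 238, 240)), (226, (241, 239, 241)), (233, (241, 237, 239)), (240, (180, 174, 182)), (247, (140, 138, 143)), (254, (110, 101, 105)), (261, (104, 101, 102)), (268, (109, 104, 105)), (275, (109, 103, 105)), (282, (114, 107, 108)), (289, (107, 103, 104)), (296, (68, 67, 65)), (303, (62, 58, 59)), (310, (69, 66, 70)), (317, (112, 105, 107)), (324, (61, 58, 54)), (331, (58, 58, 56)), (338, (66, 61, 59))]
```

View pics/w13.png

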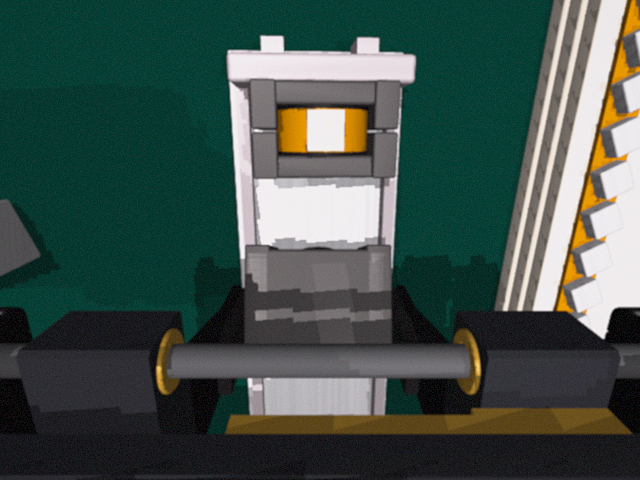

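```bash
python3 -m jog '[[0,0,1,0,1],[0,0,1,0,1],[0,0,0.6,0,1],[0,0,0.2,0,1],[0,0,0,0,0.1],[0,0,0,0,0],[-0.5,0,0,0,0],[-0.6,0,0,0,0],[-0.5,0,0,0,0],[0,0,0,0,0]]' 5
python3 - <<'E'
from h import *
grasp(own(0.0,-.011,0)[:2],.010,-.062)
E
```

```text
time: 55.75
ee_pos: [0.6376, 0.0656, 0.0099]
eef_rot: [0.729, 0.683, 0.041, 0.017]
ft_force: [1.3, -0.1, 0.6]
width: 0.0865
t 55.75 p [0.6376 0.0656 0.0099] toolY -0.067 tilt -0.996 w 0.0865 F [ 1.3 -0.1  0.6] -> cm [-0.06 -0.2  -0.03] turn -0.005 j7 -0.06
```

```bash
python3 -m jog '[[0,-0.1,0,0,1],[0,0,0,0,1],[0,0,0,0,1],[0,0,0,0,1],[0,0,0,0,1],[0,0,0,0,1],[0,0,-1,0,1],[0,0,-2,0,1],[0,0,-2,0,1],[0,0,-1,0,1]]' 5
python3 -m jog '[[0,0,0,0,1],[0,0,0,0,1],[0,0,0,0,1],[0,0,0,0,1],[0,0,0,0,1],[0,0,0,0,1],[0,0,0,0,1],[0,0,0,0,1],[0,0,0,0,1],[0,0,0,0,1]]' 5
python3 - <<'E'
from h import *
c=r.camera("wrist");grasp(own(0.0,.012,0)[:2],.025,-.062)
im=c["pixels"].astype(int)
for u in(280,315):print(u,[(v,tuple(im[v,u].tolist())) for v in range(205,350,6)])
E
```

```text
time: 56.75
ee_pos: [0.6285, 0.064, 0.0698]
eef_rot: [0.729, 0.683, 0.039, 0.015]
ft_force: [-0.4, 0.1, -3.2]
width: 0.0622
time: 57.75
ee_pos: [0.627, 0.0642, 0.0676]
eef_rot: [0.729, 0.683, 0.037, 0.014]
ft_force: [-0.7, -0.4, -2.7]
width: 0.062
t 57.8 p [0.627  0.0642 0.0676] toolY -0.066 tilt -0.9968 w 0.0617 F [ 0.1  0.3 -2.9] -> cm [2.29 0.5  4.39] turn -0.004 j7 -0.08
280 [(205, (243, 238, 241)), (211, (242, 239, 240)), (217, (243, 240, 242)), (223, (243, 241, 241)), (229, (218, 215, 219)), (235, (51, 51, 52)), (241, (64, 60, 61)), (247, (59, 56, 55)), (253, (59, 60, 60)), (259, (56, 52, 56)), (265, (62, 61, 62)), (271, (57, 54, 56)), (277, (57, 56, 58)), (283, (62, 57, 57)), (289, (60, 58, 58)), (295, (47, 45, 46)), (301, (48, 37, 38)), (307, (103, 67, 2)), (313, (68, 37, 0)), (319, (40, 41, 41)), (325, (47, 41, 43)), (331, (50, 45, 53)), (337, (51, 47, 49)), (343, (40, 39, 40)), (349, (70, 69, 72))]
315 [(205, (238, 236, 239)), (211, (237, 236, 239)), (217, (242, 240, 242)), (223, (241, 239, 242)), (229, (242, 241, 243)), (235, (64, 62, 61)), (241, (66, 63, 62)), (247, (64, 62, 57)), (253, (64, 63, 63)), (259, (62, 61, 58)), (265, (57, 58, 58)), (271, (64, 57, 62)), (277, (59, 55, 61)), (283, (64, 57, 59)), (289, (63, 59, 59)), (295, (58, 55, 54)), (301, (43, 40, 39)), (307, (105, 101, 89)), (313, (184, 169, 158)), (319, (185, 171, 157)), (325, (156, 144, 133)), (331, (127, 117, 106)), (337, (47, 49, 47)), (343, (49, 44, 46)), (349, (71, 70, 71))]
```

```bash
python3 -m jog '[[1.2,0.2,0,0,1],[1.2,0.2,0,0,1],[1.2,0.1,0,0,1],[1.2,0,0,0,1],[0.4,0,0,0,1],[0,0,0,0,1],[0,0,0.5,0,1],[0,0,0.5,0,1],[0,0,0.5,0,1],[0,0,0,0,1]]' 7
python3 - <<'E'
from h import *
grasp(own(0.0,.042,0)[:2],.030,-.062)
E
```

```text
time: 58.8
ee_pos: [0.6385, 0.1155, 0.0574]
eef_rot: [0.73, 0.682, 0.037, 0.017]
ft_force: [-0.6, 0.5, -2.5]
width: 0.0626
t 58.8 p [0.6385 0.1155 0.0574] toolY -0.07 tilt -0.9967 w 0.0626 F [-0.6  0.5 -2.5] -> cm [ 0.15 -0.21  2.74] turn -0.008 j7 -0.17
```

```bash
python3 -m jog '[[0.05,-0.15,0.4,0,1],[0.05,-0.1,0.4,0,1],[0,-0.05,0.4,0,1],[0,0,0.4,0,1],[0,0,0.3,0,1],[0,0,0.2,0,1],[0,0,0,0,1],[0,0,0,0,1],[0,0,0,0,1],[0,0,0,0,1]]' 7
python3 - <<'E'
from h import *
grasp(own(0.0,.042,0)[:2],.030,-.062)
E
```

```text
time: 59.8
ee_pos: [0.6378, 0.1109, 0.0351]
eef_rot: [0.732, 0.68, 0.036, 0.019]
ft_force: [-0.5, -3.4, -1.6]
width: 0.062
t 59.8 p [0.6378 0.1109 0.0351] toolY -0.075 tilt -0.9968 w 0.062 F [-0.5 -3.4 -1.6] -> cm [ 0.66 -0.01  0.53] turn -0.013 j7 -0.17
```

```bash
python3 -m jog '[[-0.1,0,0.3,0,1],[0,0,0.3,0,1],[0,0,0.3,0,1],[0,0,0.1,0,1],[0,0,0,0,1],[0,0,0,0,1],[0,0,0,0,1],[0,0,0,0,1],[0,0,0,0,1],[0,0,0,0,1]]' 7
python3 - <<'E'
from h import *
grasp(own(0.0,.042,0)[:2],.030,-.062)
c=r.camera("wrist");im=c["pixels"].astype(int)
for u in(280,315):print(u,[(v,tuple(im[v,u].tolist())) for v in range(205,350,6)])
E
```

```text
time: 60.8
ee_pos: [0.6393, 0.1107, 0.0251]
eef_rot: [0.732, 0.68, 0.037, 0.019]
ft_force: [-0.1, -4.6, -0.4]
width: 0.0617
t 60.8 p [0.6393 0.1107 0.0251] toolY -0.075 tilt -0.9966 w 0.0617 F [-0.1 -4.6 -0.4] -> cm [ 0.7  -0.08 -0.48] turn -0.013 j7 -0.16
280 [(205, (197, 128, 0)), (211, (199, 128, 0)), (217, (199, 127, 0)), (223, (124, 80, 5)), (229, (46, 42, 44)), (235, (93, 89, 92)), (241, (89, 83, 85)), (247, (83, 77, 83)), (253, (40, 39, 43)), (259, (114, 107, 109)), (265, (110, 102, 106)), (271, (101, 94, 101)), (277, (103, 104, 105)), (283, (105, 100, 101)), (289, (62, 59, 59)), (295, (62, 57, 62)), (301, (57, 55, 55)), (307, (96, 88, 89)), (313, (93, 87, 94)), (319, (64, 60, 62)), (325, (53, 52, 52)), (331, (61, 60, 59)), (337, (51, 50, 49)), (343, (41, 41, 46)), (349, (69, 69, 76))]
315 [(205, (244, 239, 241)), (211, (243, 240, 241)), (217, (243, 242, 242)), (223, (245, 242, 244)), (229, (42, 40, 38)), (235, (94, 90, 90)), (241, (84, 82, 86)), (247, (87, 84, 85)), (253, (38, 37, 39)), (259, (121, 113, 114)), (265, (120, 115, 119)), (271, (119, 110, 113)), (277, (119, 112, 114)), (283, (119, 110, 115)), (289, (74, 70, 69)), (295, (81, 73, 74)), (301, (80, 74, 80)), (307, (113, 105, 108)), (313, (72, 64, 69)), (319, (72, 70, 66)), (325, (75, 67, 74)), (331, (75, 69, 70)), (337, (60, 57, 58)), (343, (43, 37, 45)), (349, (64, 65, 70))]
```

```bash
python3 -m jog '[[-1,0,-1,0,1],[-1,0,-1,0,1],[-1.2,0,-1,0,1],[-1.2,0,-1,0,1],[0,0,0,0,1],[0,0,-1,0,1],[0,0,1,0,1],[0,0,-1,0,1],[0,0,1,0,1],[0,0,0,0,1]]' 4
python3 - <<'E'
from h import *
grasp(own(0.0,-.005,0)[:2],.030,-.062)
c=r.camera("wrist");im=c["pixels"].astype(int)
for u in(280,315):print(u,[(v,tuple(im[v,u].tolist())) for v in range(205,350,8)])
E
```

```text
time: 61.85
ee_pos: [0.6312, 0.0646, 0.0665]
eef_rot: [0.732, 0.681, 0.037, 0.018]
ft_force: [-0.0, 0.9, -3.7]
width: 0.0619
t 61.85 p [0.6312 0.0646 0.0665] toolY -0.073 tilt -0.9967 w 0.0619 F [-0.   0.9 -3.7] -> cm [0.54 0.13 3.69] turn -0.011 j7 -0.1
280 [(205, (241, 236, 239)), (213, (243, 239, 241)), (221, (242, 240, 241)), (229, (241, 239, 240)), (237, (243, 239, 240)), (245, (160, 155, 160)), (253, (93, 90, 90)), (261, (95, 91, 95)), (269, (103, 96, 98)), (277, (101, 96, 96)), (285, (76, 71, 74)), (293, (59, 57, 57)), (301, (58, 54, 54)), (309, (108, 108, 106)), (317, (63, 61, 64)), (325, (66, 60, 63)), (333, (58, 61, 58)), (341, (157, 154, 156)), (349, (65, 65, 68))]
315 [(205, (242, 239, 241)), (213, (242, 239, 240)), (221, (242, 238, 239)), (229, (242, 239, 241)), (237, (242, 240, 241)), (245, (162, 159, 164)), (253, (101, 96, 101)), (261, (100, 97, 97)), (269, (104, 106, 105)), (277, (110, 106, 108)), (285, (68, 65, 61)), (293, (63, 60, 61)), (301, (118, 114, 112)), (309, (95, 90, 93)), (317, (67, 64, 68)), (325, (70, 66, 68)), (333, (66, 66, 65)), (341, (107, 105, 107)), (349, (65, 68, 70))]
```

```bash
python3 -m jog '[[0,0.1,1.5,0,1],[0,0,1.5,0,1],[0,0,1.5,0,1],[0,0,0.7,0,1],[0,0,0.3,0,1],[0,0,0,0,0.1],[0,0,0,0,0],[0,0,0,0,0],[-0.6,-0.1,0,0,0],[-0.7,0,0,0,0]]' 5
python3 -m jog '[[-0.5,0,0,0,0.2],[0,0,0,0,1],[0,0,0,0,1],[0,0,0,0,1],[0,0,0,0,1],[0,0,0,0,1],[0,0,-1,0,1],[0,0,-2,0,1],[0,0,-2,0,1],[0,0,-1,0,1]]' 4
python3 -m jog '[[0,0,0,0,1],[0,0,-0.7,0,1],[0,0,0.7,0,1],[0,0,-0.7,0,1],[0,0,0.7,0,1],[0,0,0,0,1],[0,0,0,0,1],[0,0,0,0,1],[0,0,0,0,1],[0,0,0,0,1]]' 4
python3 - <<'E'
from h import *
grasp(own(0.0,-.01,0)[:2],.030,-.062)
c=r.camera("wrist");im=c["pixels"].astype(int)
for u in(280,315):print(u,[(v,tuple(im[v,u].tolist())) for v in range(205,350,8)])
E
```

```text
time: 62.9
ee_pos: [0.6375, 0.0535, 0.0077]
eef_rot: [0.731, 0.681, 0.039, 0.019]
ft_force: [0.6, -0.3, -1.2]
width: 0.0863
time: 63.9
ee_pos: [0.6293, 0.0448, 0.0678]
eef_rot: [0.732, 0.681, 0.036, 0.017]
ft_force: [0.9, 0.6, -3.0]
width: 0.0621
time: 64.9
ee_pos: [0.6277, 0.0453, 0.0654]
eef_rot: [0.731, 0.681, 0.034, 0.016]
ft_force: [0.9, 0.1, -3.2]
width: 0.0619
t 64.9 p [0.6277 0.0453 0.0654] toolY -0.073 tilt -0.9971 w 0.0619 F [ 0.9  0.1 -3.2] -> cm [2.   0.36 3.63] turn -0.011 j7 -0.06
280 [(205, (242, 240, 241)), (213, (243, 239, 242)), (221, (241, 238, 240)), (229, (236, 231, 234)), (237, (68, 66, 71)), (245, (65, 60, 65)), (253, (64, 59, 63)), (261, (65, 57, 61)), (269, (58, 55, 56)), (277, (62, 58, 63)), (285, (36, 38, 36)), (293, (45, 45, 45)), (301, (55, 52, 52)), (309, (66, 63, 64)), (317, (91, 63, 4)), (325, (46, 43, 46)), (333, (47, 41, 47)), (341, (48, 48, 46)), (349, (73, 71, 77))]
315 [(205, (240, 237, 239)), (213, (242, 240, 242)), (221, (241, 240, 241)), (229, (240, 238, 239)), (237, (76, 73, 72)), (245, (68, 66, 68)), (253, (66, 60, 65)), (261, (64, 62, 62)), (269, (67, 61, 67)), (277, (67, 64, 66)), (285, (63, 60, 61)), (293, (44, 43, 44)), (301, (68, 64, 66)), (309, (79, 74, 78)), (317, (42, 41, 36)), (325, (172, 162, 150)), (333, (155, 143, 129)), (341, (18, 19, 23)), (349, (66, 63, 68))]
```

```bash
python3 -m jog '[[0,0.2,0.7,0,1],[0,0.1,0.7,0,1],[0,0,0.7,0,1],[0,0,0.5,0,1],[0.1,0,0.3,0,1],[0.3,0,0.2,0,1],[0.3,0,0.2,0,1],[0.3,0,0.1,0,1],[0,0,0.1,0,1],[0,0,0,0,1]]' 6
python3 - <<'E'
from h import *
grasp(own(0.0,-.01,0)[:2],.029,-.062)
c=r.camera("wrist");im=c["pixels"].astype(int)
for u in(280,315):print(u,[(v,tuple(im[v,u].tolist())) for v in range(229,350,8)])
E
```

```text
time: 65.95
ee_pos: [0.6364, 0.0584, 0.0304]
eef_rot: [0.731, 0.681, 0.037, 0.017]
ft_force: [0.4, -0.1, 1.1]
width: 0.0623
t 65.95 p [0.6364 0.0584 0.0304] toolY -0.072 tilt -0.9968 w 0.0623 F [ 0.4 -0.1  1.1] -> cm [ 0.73 -0.16  0.15] turn -0.01 j7 -0.06
280 [(229, (241, 238, 240)), (237, (241, 237, 240)), (245, (242, 240, 240)), (253, (46, 44, 45)), (261, (52, 46, 52)), (269, (54, 45, 47)), (277, (38, 37, 39)), (285, (57, 56, 58)), (293, (53, 49, 48)), (301, (56, 49, 53)), (309, (75, 68, 72)), (317, (111, 74, 1)), (325, (109, 70, 0)), (333, (98, 65, 19)), (341, (40, 45, 37)), (349, (72, 73, 74))]
315 [(229, (243, 241, 242)), (237, (240, 237, 240)), (245, (241, 239, 240)), (253, (47, 40, 47)), (261, (51, 47, 48)), (269, (43, 44, 46)), (277, (56, 55, 53)), (285, (34, 32, 37)), (293, (36, 39, 36)), (301, (60, 53, 57)), (309, (83, 80, 83)), (317, (134, 122, 114)), (325, (197, 184, 170)), (333, (165, 153, 142)), (341, (174, 164, 148)), (349, (70, 66, 68))]
```

```bash
python3 -m jog '[[0,0,0,0,0.1],[0,0,0,0,0],[0,0,0,0,0],[0,0,0,0,0],[0,0,0.5,0,0],[0,0,0.5,0,0],[0,0,0.4,0,0],[0,0,0,0,0],[0,0,0,0,0.2],[0,0,0,0,1]]' 30
python3 -m jog '[[0,0,0,0,1],[0,0,0,0,1],[0,0,0,0,1],[0,0,0,0,1],[0,0,0,0,1],[0,0,-0.3,0,1],[0,0,-0.3,0,1],[0,0,0,0,1],[0,0,0,0,1],[0,0,0,0,1]]' 30
python3 - <<'E'
from h import *
grasp(own(0.0,.042,0)[:2],.029,-.062)
c=r.camera("wrist");im=c["pixels"].astype(int)
for u in(280,315):print(u,[(v,tuple(im[v,u].tolist())) for v in range(229,350,8)])
E
```

```text
time: 67.0
ee_pos: [0.6372, 0.0572, 0.0141]
eef_rot: [0.731, 0.681, 0.036, 0.017]
ft_force: [-0.7, -0.2, -0.3]
width: 0.0778
time: 68.0
ee_pos: [0.6357, 0.0569, 0.0199]
eef_rot: [0.731, 0.681, 0.035, 0.016]
ft_force: [0.4, 0.4, -3.7]
width: 0.0629
t 68.0 p [0.6357 0.0569 0.0199] toolY -0.073 tilt -0.997 w 0.0629 F [ 0.4  0.4 -3.7] -> cm [ 6.11 -0.09 -0.74] turn -0.011 j7 -0.06
280 [(229, (242, 239, 239)), (237, (242, 238, 241)), (245, (241, 239, 240)), (253, (62, 60, 62)), (261, (33, 32, 33)), (269, (42, 41, 43)), (277, (42, 39, 41)), (285, (85, 79, 82)), (293, (48, 49, 51)), (301, (55, 55, 53)), (309, (179, 113, 0)), (317, (127, 85, 13)), (325, (119, 75, 0)), (333, (120, 76, 0)), (341, (26, 23, 27)), (349, (73, 73, 74))]
315 [(229, (241, 237, 239)), (237, (241, 237, 240)), (245, (240, 239, 239)), (253, (133, 130, 130)), (261, (38, 39, 41)), (269, (37, 43, 43)), (277, (43, 38, 40)), (285, (79, 73, 78)), (293, (70, 71, 65)), (301, (43, 41, 44)), (309, (53, 42, 31)), (317, (241, 232, 222)), (325, (180, 166, 155)), (333, (166, 154, 145)), (341, (174, 164, 150)), (349, (75, 72, 77))]
```

```bash
python3 -m jog '[[0.8,0,0,0.01,1],[0.9,0,0,0,1],[0.9,0,0,0,1],[0.9,0,0,0,1],[0.9,0,0,0,1],[0.8,0,0,0,1],[0.4,0,0,0,1],[0.2,0,0,0,1],[0,0,0,0,1],[0,0,0,0,1]]' 30
python3 - <<'E'
from h import *
grasp(own(0.0,.046,0)[:2],.0145,-.062)
E
```

```text
time: 69.05
ee_pos: [0.6403, 0.1187, 0.0212]
eef_rot: [0.735, 0.677, 0.034, 0.017]
ft_force: [-0.2, 0.3, -3.3]
width: 0.0629
t 69.05 p [0.6403 0.1187 0.0212] toolY -0.083 tilt -0.9972 w 0.0629 F [-0.2  0.3 -3.3] -> cm [ 0.27 -0.22  0.66] turn -0.021 j7 -0.18
```

```bash
python3 -m jog '[[0.15,-0.1,0,-0.02,1],[0,-0.1,0.2,0,1],[0,0,0.25,0,1],[0,0,0.2,0,1],[0,0,0,0,1],[0,0,0,0,0.2],[0,0,0,0,0],[0,0,0,0,0],[0,0,0,0,0],[0,0,0,0,0]]' 30
python3 - <<'E'
from h import *
grasp(own(0.0,.046,0)[:2],.0145,-.062)
E
python3 -m jog '[[0,0,-1,0,0],[0,0,-2,0,0],[0,0,-3,0,0],[0,0,-3,0,0],[0,0,-1,0,0],[0,0,0,0,0],[-3,-2,0,0,0],[-3,-2,0,0,0],[-3,-2,0,0,0],[-3,-2,0,0,0]]' 40
python3 - <<'E'
from h import *
t=r.camera("top");print(own(0,.085,0),own(0,.042,0))
for y in(.085,.04):amber(t,.05,own(0,y,0)[:2],.03)
for e in ([.444,-.303],[.432,.218],[.426,.004]):amber(t,.042,e)
grasp([.4438,-.3047],.13,.19)
E
```

```text
time: 70.05
ee_pos: [0.6403, 0.1214, 0.0156]
eef_rot: [0.728, 0.685, 0.035, 0.018]
ft_force: [0.4, -0.3, 0.1]
width: 0.0856
t 70.05 p [0.6403 0.1214 0.0156] toolY -0.062 tilt -0.9969 w 0.0856 F [ 0.4 -0.3  0.1] -> cm [ 0.02 -0.15  0.1 ] turn 0.0 j7 -0.16
time: 71.05
ee_pos: [0.5433, 0.0059, 0.1081]
eef_rot: [0.725, 0.688, 0.035, 0.017]
ft_force: [1.5, -0.6, -0.5]
width: 0.0869
[0.63897134 0.15995162 0.        ] [0.63630514 0.11703436 0.        ]
amber ctr [0.641  0.1616] mean [0.6397 0.1616] size [16.1 37.2] ang 84.2 n 48
amber ctr [0.637  0.1203] mean [0.636  0.1209] size [15.9 37. ] ang 83.6 n 46
amber ctr [ 0.4434 -0.3048] mean [ 0.4435 -0.3046] size [38.7 18.6] ang 12.9 n 55
amber ctr [0.431  0.2188] mean [0.4311 0.2188] size [31.7 11.2] ang 11.8 n 26
none
t 71.1 p [ 5.398e-01 -2.000e-04  1.072e-01] toolY -0.06 tilt -0.9973 w 0.087 F [-0.5 -6.3 -0.6] -> cm [-30.81  -7.39  -3.58] turn -0.25 j7 -0.05
```

```bash
python3 -m jog '[[-3.4,-0.8,-0.5,0,0],[-3.4,-0.8,-0.5,0,0],[-3.4,-0.8,-0.5,0,0],[-3.4,-0.8,-0.4,0,0],[-3.4,-0.8,-0.4,0,0],[-3.4,-0.8,-0.4,0,0],[-3.4,-0.8,-0.4,0,0],[-3.4,-0.8,-0.3,0,0],[-3.2,-0.8,-0.2,0,0],[0,0,0,0,0]]' 40
python3 -m jog '[[0,0,0,-0.12,0],[0,0,0,-0.12,0],[0,0,0,0,0],[0,0,0,0,0],[0,0,1,0,0],[0,0,1.5,0,0],[0,0,1,0,0],[0,0,0,0,0],[0,0,0,0,0],[0,0,0,0,0]]' 40
python3 - <<'E'
from h import *
c=r.camera("wrist");amber(c,.042,[.4438,-.3047])
grasp([.4438,-.3055],.007,.2)
E
```

```text
time: 72.1
ee_pos: [0.4387, -0.3106, 0.1223]
eef_rot: [0.727, 0.686, 0.029, 0.013]
ft_force: [-1.1, 0.7, -0.6]
width: 0.0872
time: 73.1
ee_pos: [0.4401, -0.3065, 0.0802]
eef_rot: [0.642, 0.766, 0.026, 0.013]
ft_force: [0.2, -0.2, -0.2]
width: 0.0873
amber ctr [ 0.4422 -0.3073] mean [ 0.439  -0.3071] size [38.9 19.9] ang 11.2 n 883
t 73.15 p [ 0.4402 -0.3065  0.0803] toolY 0.176 tilt -0.9983 w 0.0872 F [1.3 0.2 0.6] -> cm [-0.02  0.13  7.35] turn -0.024 j7 0.92
```

```bash
python3 -m jog '[[0,0.1,2,-0.02,0],[0,0,2,0,0],[0,0,2,0,0],[0,0,1,0,0],[0,0,0.3,0,0],[0,0,0,0,0.3],[0,0,0,0,1],[0,0,0,0,1],[0,0,0,0,1],[0,0,0,0,1]]' 40
python3 - <<'E'
from h import *
grasp([.4434,-.306],.007,.2)
E
python3 -m jog '[[0,0,0,0,1],[0,0,0,0,1],[0,0,-1,0,1],[0,0,-2.5,0,1],[0,0,-2.5,0,1],[0,0,-2.5,0,1],[0,0,-2.5,0.12,1],[0,0,-1,0.12,1],[0,0,0,0,1],[0,0,0,0,1]]' 40
python3 - <<'E'
from h import *
grasp(own(0,.003,0)[:2],.13,-.062)
E
```

```text
time: 74.15
ee_pos: [0.4489, -0.3071, 0.0111]
eef_rot: [0.634, 0.772, 0.027, 0.018]
ft_force: [0.2, 0.2, -2.7]
width: 0.0621
t 74.15 p [ 0.4489 -0.3071  0.0111] toolY 0.196 tilt -0.9979 w 0.0621 F [ 0.2  0.2 -2.7] -> cm [ 0.24 -0.35  0.39] turn -0.004 j7 1.01
time: 75.15
ee_pos: [0.4394, -0.3096, 0.1384]
eef_rot: [0.724, 0.689, 0.029, 0.014]
ft_force: [-0.2, 1.1, -3.7]
width: 0.0621
t 75.15 p [ 0.4394 -0.3096  0.1384] toolY -0.051 tilt -0.9979 w 0.0621 F [-0.2  1.1 -3.7] -> cm [39.73 17.54  2.84] turn 0.011 j7 0.65
```

```bash
python3 -m jog '[[4.3,1.9,0.3,0,1],[4.3,1.9,0.3,0,1],[4.3,1.9,0.3,0,1],[4.3,1.9,0.3,0,1],[4.3,1.9,0.3,0,1],[4.3,1.9,0.3,0,1],[4.3,1.9,0.3,0,1],[4.3,1.9,0.3,0,1],[4.3,1.9,0.3,0,1],[0.5,0.2,0.1,0,1]]' 40
python3 -m jog '[[0,0,0,0,1],[0,0,0,0,1],[0,0,1.5,0,1],[0,0,1.5,0,1],[0,0,1.5,0,1],[0,0,0,0,1],[0,0,0,0,1],[0,0,0,0,1],[0,0,0,0,1],[0,0,0,0,1]]' 40
python3 - <<'E'
from h import *
grasp(own(0,.001,0)[:2],.035,-.062)
E
```

```text
time: 76.15
ee_pos: [0.6298, 0.0889, 0.119]
eef_rot: [0.715, 0.698, 0.025, 0.01]
ft_force: [-0.8, 0.6, -3.9]
width: 0.062
time: 77.15
ee_pos: [0.6295, 0.0848, 0.0666]
eef_rot: [0.715, 0.699, 0.021, 0.01]
ft_force: [-0.5, -0.0, -2.7]
width: 0.0619
t 77.15 p [0.6295 0.0848 0.0666] toolY -0.023 tilt -0.9989 w 0.0619 F [-0.5 -0.  -2.7] -> cm [-0.86  0.44  3.17] turn 0.039 j7 -0.07
```

```bash
python3 -m jog '[[-0.4,0.2,0,0.04,1],[-0.4,0.2,0,0,1],[0,0,0,0,1],[0,0,0,0,1],[0,0,0,0,1],[0,0,0,0,1],[0,0,0,0,1],[0,0,0,0,1],[0,0,0,0,1],[0,0,0,0,1]]' 40
python3 - <<'E'
from h import *
grasp(own(0,.001,0)[:2],.035,-.062)
E
```

```text
time: 78.15
ee_pos: [0.634, 0.0763, 0.0676]
eef_rot: [0.73, 0.683, 0.022, 0.009]
ft_force: [-0.9, -0.6, -3.7]
width: 0.0619
t 78.15 p [0.634  0.0763 0.0676] toolY -0.066 tilt -0.9988 w 0.0619 F [-0.9 -0.6 -3.7] -> cm [-0.03 -0.03  3.26] turn -0.004 j7 -0.09
```

```bash
python3 -m jog '[[0.05,-0.05,0.6,0,1],[0.05,-0.05,0.6,0,1],[0.05,-0.05,0.6,0,1],[0.05,-0.05,0.6,0,1],[0.05,-0.05,0.5,0,1],[0,0,0,0,1],[0,0,0,0,1],[0,0,0,0,1],[0,0,0,0,1],[0,0,0,0,1]]' 40
python3 - <<'E'
from h import *
grasp(own(0,.001,0)[:2],.021,-.062)
E
```

```text
time: 79.15
ee_pos: [0.6326, 0.0786, 0.0354]
eef_rot: [0.73, 0.683, 0.021, 0.01]
ft_force: [-0.2, -0.7, -3.8]
width: 0.062
t 79.15 p [0.6326 0.0786 0.0354] toolY -0.067 tilt -0.9989 w 0.062 F [-0.2 -0.7 -3.8] -> cm [-0.21  0.2   1.44] turn -0.005 j7 -0.09
```

```bash
python3 -m jog '[[-0.1,0.1,0.4,0,1],[0,0,0.4,0,1],[0,0,0.4,0,1],[0,0,0.2,0,1],[0,0,0.1,0,1],[0,0,0,0,1],[0,0,0,0,1],[0,0,0,0,1],[0,0,0,0,1],[0,0,0,0,1]]' 40
python3 - <<'E'
from h import *
grasp(own(0,.001,0)[:2],.020,-.062)
E
```

```text
time: 80.15
ee_pos: [0.6346, 0.0785, 0.0196]
eef_rot: [0.73, 0.683, 0.022, 0.009]
ft_force: [0.1, -0.9, -2.8]
width: 0.0623
t 80.15 p [0.6346 0.0785 0.0196] toolY -0.066 tilt -0.9988 w 0.0623 F [ 0.1 -0.9 -2.8] -> cm [-0.18  0.06 -0.04] turn -0.004 j7 -0.08
```

Nearly down; release, rise, and head for the small choke at (0.426, 0.004).

```bash
python3 -m jog '[[-0.1,0,0.15,0,1],[0,0,0,0,1],[0,0,0,0,0.2],[0,0,0,0,0],[0,0,0,0,0],[0,0,0,0,0],[0,0,-1,0,0],[0,0,-2,0,0],[0,0,-3,0,0],[0,0,-3,0,0]]' 40
python3 -m jog '[[0,0,-1,0,0],[-1.5,-4,0,0,0],[-1.5,-4,0,0,0],[-1.5,-4,0,0,0],[-1.5,-4,0,0,0],[-0.8,-3.5,0,0,0],[0,0,0,0,0],[0,0,0,0,0],[0,0,0,0,0],[0,0,0,0,0]]' 40
python3 - <<'E'
from h import *
t=r.camera("top");print(own(0,.003,0))
for y in(.0865,.0453,.003):amber(t,.05,own(0,y,0)[:2],.02)
amber(t,.042,[.432,.218])
c=r.camera("wrist");amber(c,.036,[.426,.004])
grasp([.426,.004],.005,-.03)
E
```

```text
time: 81.15
ee_pos: [0.6291, 0.0767, 0.1106]
eef_rot: [0.73, 0.684, 0.021, 0.008]
ft_force: [0.5, 0.3, -0.7]
width: 0.0868
time: 82.15
ee_pos: [0.4268, 0.0201, 0.1149]
eef_rot: [0.729, 0.684, 0.026, 0.011]
ft_force: [0.3, 0.8, -0.1]
width: 0.0871
[0.63388696 0.0781094  0.        ]
amber ctr [0.641  0.1616] mean [0.6397 0.1616] size [16.1 37.2] ang 84.2 n 48
amber ctr [0.6374 0.1215] mean [0.6363 0.1218] size [15.5 36.3] ang 88.8 n 50
amber ctr [0.6336 0.0815] mean [0.6324 0.0814] size [15.9 36.7] ang 84.0 n 48
amber ctr [0.431  0.2188] mean [0.4316 0.2187] size [31.7 11.2] ang 11.7 n 27
amber ctr [0.4242 0.0022] mean [0.4241 0.0026] size [14.3 33. ] ang 88.2 n 422
t 82.25 p [0.4267 0.02   0.1147] toolY -0.065 tilt -0.9985 w 0.0875 F [0.3 0.6 0.9] -> cm [-1.79 -0.37 10.93] turn -0.035 j7 -0.24
```

```bash
python3 -m jog '[[-0.9,-0.2,1,-0.035,0],[-0.9,-0.2,2,0,0],[0,0,2,0,0],[0,0,2,0,0],[0,0,1.5,0,0],[0,0,1,0,0],[0,0,0.5,0,0],[0,0,0,0,0],[0,0,0,0,0.5],[0,0,0,0,1]]' 30
python3 -m jog '[[0,0,0,0,1],[0,0,0,0,1],[0,0,0,0,1],[0,0,0,0,1],[0,0,0,0,1],[0,0,0,0,1],[0,0,0,0,1],[0,0,0,0,1],[0,0,0,0,1],[0,0,0,0,1]]' 30
python3 - <<'E'
from h import *
grasp([.4255,.0035],.005,-.03)
E
python3 -m jog '[[0,0,-1,0,1],[0,0,-2.5,0,1],[0,0,-2.5,0,1],[0,0,-2.5,0,1],[0,0,-1.5,0,1],[0,0,0,0,1],[0,0,0,0,1],[0,0,0,0,1],[0,0,0,0,1],[0,0,0,0,1]]' 30
python3 - <<'E'
from h import *
grasp(own(0,-.031,0)[:2],.12,-.062)
E
```

```text
time: 83.25
ee_pos: [0.4322, 0.0034, 0.0116]
eef_rot: [0.716, 0.697, 0.025, 0.013]
ft_force: [0.5, 0.4, 1.2]
width: 0.0777
time: 84.25
ee_pos: [0.4326, 0.0037, 0.0127]
eef_rot: [0.716, 0.697, 0.026, 0.013]
ft_force: [0.1, -1.0, -1.4]
width: 0.052
t 84.25 p [0.4326 0.0037 0.0127] toolY -0.027 tilt -0.9983 w 0.052 F [ 0.1 -1.  -1.4] -> cm [ 0.   -0.58  0.74] turn 0.003 j7 -0.06
time: 85.25
ee_pos: [0.4246, 0.0003, 0.1168]
eef_rot: [0.717, 0.697, 0.024, 0.013]
ft_force: [-0.4, -1.0, -2.1]
width: 0.0517
t 85.25 p [4.246e-01 3.000e-04 1.168e-01] toolY -0.029 tilt -0.9985 w 0.0517 F [-0.4 -1.  -2.1] -> cm [ 5.03 20.73  0.84] turn 0.033 j7 -0.18
```

```bash
python3 -m jog '[[0.8,3.4,0,0,1],[0.8,3.4,0.1,0,1],[0.8,3.4,0.1,0,1],[0.8,3.4,0.1,0,1],[0.8,3.4,0.1,0,1],[0.6,2.6,0.1,0,1],[0.1,0.5,0,0.03,1],[0,0,0,0,1],[0,0,0,0,1],[0,0,0,0,1]]' 30
python3 -m jog '[[0,0,0.5,0,1],[0,0,1,0,1],[0,0,1,0,1],[0,0,1,0,1],[0,0,0.4,0,1],[0,0,0,0,1],[0,0,0,0,1],[0,0,0,0,1],[0,0,0,0,1],[0,0,0,0,1]]' 30
python3 - <<'E'
from h import *
grasp(own(0,-.031,0)[:2],.036,-.062)
E
```

```text
time: 86.25
ee_pos: [0.6295, 0.0431, 0.1135]
eef_rot: [0.727, 0.686, 0.018, 0.01]
ft_force: [-0.5, -0.3, -1.5]
width: 0.0515
time: 87.25
ee_pos: [0.6295, 0.0431, 0.0716]
eef_rot: [0.727, 0.686, 0.019, 0.009]
ft_force: [-0.0, 0.2, -1.3]
width: 0.0517
t 87.25 p [0.6295 0.0431 0.0716] toolY -0.058 tilt -0.9991 w 0.0517 F [-0.   0.2 -1.3] -> cm [0.11 0.2  3.57] turn 0.004 j7 -0.01
```

```bash
python3 -m jog '[[0.05,0.1,0.6,0,1],[0,0.05,0.6,0,1],[0,0,0.6,0,1],[0,0,0.6,0,1],[0,0,0.6,0,1],[0,0,0.3,0,1],[0,0,0,0,1],[0,0,0,0,1],[0,0,0,0,1],[0,0,0,0,1]]' 30
python3 - <<'E'
from h import *
grasp(own(0,-.031,0)[:2],.021,-.062)
E
```

```text
time: 88.25
ee_pos: [0.6326, 0.0441, 0.0356]
eef_rot: [0.727, 0.686, 0.019, 0.009]
ft_force: [-0.5, 0.4, -2.3]
width: 0.0516
t 88.25 p [0.6326 0.0441 0.0356] toolY -0.058 tilt -0.9991 w 0.0516 F [-0.5  0.4 -2.3] -> cm [ 0.03 -0.03  1.46] turn 0.004 j7 0.01
```

```bash
python3 -m jog '[[0,0,0.4,0,1],[0,0,0.4,0,1],[0,0,0.4,0,1],[0,0,0.2,0,1],[0,0,0.1,0,1],[0,0,0,0,1],[0,0,0,0,1],[0,0,0,0,1],[0,0,0,0,1],[0,0,0,0,1]]' 30
python3 - <<'E'
from h import *
grasp(own(0,-.031,0)[:2],.021,-.062)
E
python3 -m jog '[[0,0,0,0,0.4],[0,0,0,0,0.3],[0,0,0,0,0],[0,0,0,0,0],[0,0,0,0,0],[0,0,-1,0,0],[0,0,-2,0,0],[0,0,-3,0,0],[0,0,-3,0,0],[0,0,-1,0,0]]' 30
python3 - <<'E'
from h import *
grasp([.4305,.2185],.11,.2)
E
```

```text
time: 89.25
ee_pos: [0.6339, 0.0442, 0.0211]
eef_rot: [0.727, 0.686, 0.019, 0.009]
ft_force: [-1.8, 0.0, -0.1]
width: 0.0515
t 89.25 p [0.6339 0.0442 0.0211] toolY -0.058 tilt -0.9991 w 0.0515 F [-1.8  0.  -0.1] -> cm [ 0.03 -0.09  0.01] turn 0.004 j7 0.02
time: 90.25
ee_pos: [0.629, 0.0425, 0.1254]
eef_rot: [0.727, 0.686, 0.018, 0.009]
ft_force: [0.3, -0.7, -0.2]
width: 0.0867
t 90.25 p [0.629  0.0425 0.1254] toolY -0.058 tilt -0.9991 w 0.0867 F [ 0.3 -0.7 -0.2] -> cm [ 16.44 -20.77   0.97] turn -0.258 j7 -0.03
```

```bash
python3 -m jog '[[2.7,-3.4,0,0,0],[2.7,-3.4,0.1,0,0],[2.7,-3.4,0.1,0,0],[2.7,-3.4,0.1,0,0],[2.7,-3.4,0.1,0,0],[2.2,-2.8,0.1,0,0],[0,0,0,-0.13,0],[0,0,0,-0.13,0],[0,0,0,0,0],[0,0,0,0,0]]' 30
python3 - <<'E'
from h import *
t=r.camera("top")
for y in(.0865,.0453,.006,-.031):amber(t,.05 if y>-.01 else .044,own(0,y,0)[:2],.018)
c=r.camera("wrist");amber(c,.036,[.431,.2185]);print(own(0,-.031,0))
grasp([.4300,.218],.006,.2)
E
```

```text
time: 91.25
ee_pos: [0.4343, 0.216, 0.117]
eef_rot: [0.631, 0.775, 0.02, 0.014]
ft_force: [0.8, -0.2, -0.8]
width: 0.0868
amber ctr [0.641  0.1616] mean [0.6397 0.1616] size [16.1 37.2] ang 84.2 n 48
amber ctr [0.6374 0.1215] mean [0.6363 0.1215] size [15.5 36.3] ang 88.8 n 50
amber ctr [0.6338 0.0814] mean [0.6324 0.0814] size [18.1 36.3] ang 88.5 n 50
amber ctr [0.6319 0.0442] mean [0.6302 0.0442] size [10.4 28.6] ang 88.6 n 24
amber ctr [0.4299 0.2177] mean [0.4308 0.2191] size [33.6 14.8] ang 12.3 n 370
[0.6317788  0.04417482 0.        ]
t 91.35 p [0.4344 0.2159 0.1169] toolY 0.204 tilt -0.9988 w 0.0868 F [-0.2 -0.7 -0.7] -> cm [ 0.27 -0.78 11.07] turn 0.004 j7 -0.35
```

```bash
python3 -m jog '[[0.2,-0.5,1,0,0],[0.1,-0.3,2,0,0],[0,0,2,0,0],[0,0,2,0,0],[0,0,2,0,0],[0,0,1,0,0],[0,0,0.5,0,0],[0,0,0,0,0],[0,0,0,0,0.5],[0,0,0,0,1]]' 30
python3 -m jog '[[0,0,0,0,1],[0,0,0,0,1],[0,0,0,0,1],[0,0,0,0,1],[0,0,0,0,1],[0,0,0,0,1],[0,0,0,0,1],[0,0,0,0,1],[0,0,0,0,1],[0,0,0,0,1]]' 30
python3 - <<'E'
from h import *
grasp([.4300,.2185],.006,.2)
E
python3 -m jog '[[0,0,-1,0,1],[0,0,-2.5,0,1],[0,0,-2.5,0,1],[0,0,-2.5,0,1],[0,0,-1.5,0,1],[0,0,0,0.13,1],[0,0,0,0.13,1],[0,0,0,0,1],[0,0,0,0,1],[0,0,0,0,1]]' 30
python3 - <<'E'
from h import *
grasp(own(0,-.063,0)[:2],.12,-.062)
E
```

```text
time: 92.35
ee_pos: [0.4301, 0.2171, 0.0056]
eef_rot: [0.637, 0.77, 0.02, 0.014]
ft_force: [-0.7, 0.2, 0.3]
width: 0.0779
time: 93.35
ee_pos: [0.4311, 0.2179, 0.0072]
eef_rot: [0.637, 0.77, 0.021, 0.014]
ft_force: [0.3, 0.5, 0.4]
width: 0.0518
t 93.35 p [0.4311 0.2179 0.0072] toolY 0.188 tilt -0.9987 w 0.0518 F [0.3 0.5 0.4] -> cm [0.09 0.05 0.13] turn -0.012 j7 -0.3
time: 94.35
ee_pos: [0.4249, 0.2147, 0.1155]
eef_rot: [0.733, 0.68, 0.023, 0.011]
ft_force: [-0.2, 0.2, -1.2]
width: 0.052
t 94.35 p [0.4249 0.2147 0.1155] toolY -0.075 tilt -0.9987 w 0.052 F [-0.2  0.2 -1.2] -> cm [-18.61  22.1    0.28] turn -0.013 j7 -0.64
```

```bash
python3 -m jog '[[-2.7,3.2,0,0,1],[-2.7,3.2,0,0,1],[-2.7,3.2,0,0,1],[-2.7,3.2,0.1,0,1],[-2.7,3.2,0.1,0,1],[-2.7,3.2,0.1,0,1],[-2.2,2.6,0.1,-0.01,1],[0,0,0,0,1],[0,0,0,0,1],[0,0,0,0,1]]' 30
python3 -m jog '[[0,0,0.5,0,1],[0,0,1,0,1],[0,0,1,0,1],[0,0,1,0,1],[0,0,0.6,0,1],[0,0,0,0,1],[0,0,0,0,1],[0,0,0,0,1],[0,0,0,0,1],[0,0,0,0,1]]' 30
python3 - <<'E'
from h import *
grasp(own(0,-.063,0)[:2],.032,-.062)
E
```

```text
time: 95.35
ee_pos: [0.6358, 0.0108, 0.1157]
eef_rot: [0.718, 0.695, 0.02, 0.011]
ft_force: [-0.6, 0.5, -2.4]
width: 0.0519
time: 96.35
ee_pos: [0.6358, 0.0159, 0.0709]
eef_rot: [0.716, 0.698, 0.02, 0.01]
ft_force: [0.3, 0.1, -2.5]
width: 0.0519
t 96.35 p [0.6358 0.0159 0.0709] toolY -0.026 tilt -0.999 w 0.0519 F [ 0.3  0.1 -2.5] -> cm [-0.4  -0.63  3.86] turn 0.036 j7 0.09
```

```bash
python3 -m jog '[[-0.2,-0.3,0,0.036,1],[-0.2,-0.3,0,0,1],[0,0,0.6,0,1],[0,0,0.6,0,1],[0,0,0.6,0,1],[0,0,0.6,0,1],[0,0,0.4,0,1],[0,0,0,0,1],[0,0,0,0,1],[0,0,0,0,1]]' 30
python3 - <<'E'
from h import *
grasp(own(0,-.063,0)[:2],.0155,-.062)
E
```

```text
time: 97.35
ee_pos: [0.6313, 0.0123, 0.0404]
eef_rot: [0.728, 0.685, 0.02, 0.01]
ft_force: [-0.4, -0.4, -1.7]
width: 0.0521
t 97.35 p [0.6313 0.0123 0.0404] toolY -0.061 tilt -0.999 w 0.0521 F [-0.4 -0.4 -1.7] -> cm [-0.01 -0.13  2.49] turn 0.001 j7 0.08
```

```bash
python3 -m jog '[[0,-0.1,0.5,0,1],[0,0,0.5,0,1],[0,0,0.5,0,1],[0,0,0.5,0,1],[0,0,0.3,0,1],[0,0,0.1,0,1],[0,0,0,0,1],[0,0,0,0,1],[0,0,0,0,1],[0,0,0,0,1]]' 30
python3 - <<'E'
from h import *
grasp(own(0,-.063,0)[:2],.0155,-.062)
E
python3 -m jog '[[0,0,0,0,0.4],[0,0,0,0,0.3],[0,0,0,0,0],[0,0,0,0,0],[0,0,0,0,0],[0,0,-1,0,0],[0,0,-2,0,0],[0,0,-3,0,0],[0,0,-3,0,0],[0,0,-1,0,0]]' 30
python3 - <<'E'
from h import *
grasp(K,.12,.546)
E
```

```text
time: 98.35
ee_pos: [0.6318, 0.0124, 0.0152]
eef_rot: [0.728, 0.685, 0.021, 0.01]
ft_force: [-0.8, -0.0, -0.3]
width: 0.0519
t 98.35 p [0.6318 0.0124 0.0152] toolY -0.061 tilt -0.9989 w 0.0519 F [-0.8 -0.  -0.3] -> cm [ 0.02 -0.06 -0.03] turn 0.001 j7 0.1
time: 99.35
ee_pos: [0.6268, 0.0115, 0.1197]
eef_rot: [0.728, 0.685, 0.02, 0.01]
ft_force: [0.2, 0.2, 0.7]
width: 0.087
t 99.35 p [0.6268 0.0115 0.1197] toolY -0.061 tilt -0.999 w 0.087 F [0.2 0.2 0.7] -> cm [-13.55   0.4   -0.23] turn -0.607 j7 0.04
```

```bash
python3 -m jog '[[-2.3,0.1,-0.2,0,0],[-2.3,0.1,-0.1,0,0],[-2.3,0.1,0,0,0],[-2.3,0.1,0,0,0],[-2.3,0,0,0,0],[-2,0,0,0,0],[0,0,0,-0.14,0],[0,0,0,-0.14,0],[0,0,0,-0.14,0],[0,0,0,-0.14,0]]' 60
python3 - <<'E'
from h import *
c=r.camera("wrist");im=c["pixels"]
print("knob exp",proj(c,[*K,.099]))
prof(c,(-.02,))
for y in(-.031,-.063):amber(c,.044,own(0,y,0)[:2],.018)
grasp(K,.06,.546)
u0,v0=proj(c,[*K,.099])
cv2.imwrite("pics/k.png",im[:,:,::-1])
# bar direction: dark pixels outside disc radius (top of bar ends)
h=[]
for a in np.arange(0,360,6):
    p=[K[0]+.030*np.cos(np.radians(a)),K[1]+.030*np.sin(np.radians(a)),.095];u,v=proj(c,p).round().astype(int)
    h.append((int(a),int(im[v,u].max())) if 0<=v<480 and 0<=u<640 else (int(a),-1))
print([x for x in h if 0<=x[1]<90])
E
```

```text
time: 100.35
ee_pos: [0.6224, -0.1283, 0.1224]
eef_rot: [0.502, 0.865, 0.018, 0.016]
ft_force: [-0.5, 0.4, -0.2]
width: 0.087
knob exp [320.15608941 266.22795387]
x -0.02 {-165: 120, -162: 98, -159: 247, -156: 251, -153: 252, -150: 252, -147: 236, -144: 203, -141: 177, -138: 233, -135: 238, -132: 239, -129: 242, -126: 244, -123: 218, -120: 145, -117: 135, -114: 171, -111: 92, -108: 253, -105: 252, -102: 249, -99: 252, -96: 252, -93: 210, -90: 215, -87: 212, -84: 33, -81: 38, -78: 72, -75: 131, -72: 128, -69: 130, -66: 123, -63: 63, -60: 129, -57: 127, -54: 124, -51: 122, -48: 106, -45: 121, -42: 121, -39: 115, -36: -1, -33: -1}
amber ctr [0.6294 0.0417] mean [0.6318 0.04  ] size [14.3 32.6] ang 87.6 n 500
amber ctr [0.6275 0.0117] mean [0.6264 0.0115] size [14.3 33.4] ang 87.8 n 655
t 100.4 p [ 0.6223 -0.1285  0.1224] toolY 0.528 tilt -0.9988 w 0.0871 F [-0.2 -0.2 -0.6] -> cm [ 0.43 -0.04  6.24] turn -0.018 j7 0.84
[(0, 66), (6, 51), (12, 52), (18, 58), (24, 54), (30, 57), (36, 78), (84, 84), (90, 53), (96, 45), (102, 53), (108, 41), (114, 47), (120, 40), (126, 36), (132, 31), (138, 52), (144, 47), (150, 47), (156, 38), (162, 47), (210, 57), (216, 51), (222, 46), (228, 52), (234, 52), (240, 53), (246, 51), (252, 54), (258, 53), (264, 57), (270, 56), (276, 50), (282, 50), (288, 28), (294, 42), (300, 43), (306, 38), (312, 39), (318, 31), (324, 54), (330, 55), (336, 53), (342, 59), (348, 77), (354, 77)]
```

```bash
python3 -m jog '[[0.4,0,1.5,-0.018,0],[0,0,1.5,0,0],[0,0,1.5,0,0],[0,0,1.3,0,0],[0,0,0.5,0,0.5],[0,0,0,0,1],[0,0,0,0,1],[0,0,0,0,1],[0,0,0,0,1],[0,0,0,0,1]]' 60
python3 -m jog '[[0,0,0,0,1],[0,0,0,0,1],[0,0,0,0,1],[0,0,0,0,1],[0,0,0,0,1],[0,0,0,0,1],[0,0,0,0,1],[0,0,0,0,1],[0,0,0,0,1],[0,0,0,0,1]]' 60
python3 - <<'E'
from h import *
grasp(K,.045,.546)
E
```

```text
time: 101.4
ee_pos: [0.6239, -0.1247, 0.0562]
eef_rot: [0.495, 0.868, 0.018, 0.017]
ft_force: [0.9, -0.5, 0.2]
width: 0.0469
time: 102.4
ee_pos: [0.6243, -0.1248, 0.0571]
eef_rot: [0.495, 0.869, 0.018, 0.017]
ft_force: [0.8, -0.6, 0.9]
width: 0.0158
t 102.4 p [ 0.6243 -0.1248  0.0571] toolY 0.535 tilt -0.9988 w 0.0158 F [ 0.8 -0.6  0.9] -> cm [ 0.15 -0.16  1.2 ] turn -0.011 j7 0.87
```

```bash
python3 -m jog '[[0,0,0.3,0,1],[0,0,0.3,0,1],[0,0,0.3,0,1],[0,0,0.3,0,1],[0,0,0.2,0,1],[0,0,0.1,0.1,1],[0,0,0.1,0.12,1],[0,0,0.1,0.12,1],[0,0,0.1,0.12,1],[0,0,0,0,1]]' 60
python3 - <<'E'
from h import *
grasp(K,.045,.546)
E
python3 -m jog '[[0,0,0.1,0.12,1],[0,0,0.1,0.12,1],[0,0,0.1,0.12,1],[0,0,0.1,0.12,1],[0,0,0.1,0.12,1],[0,0,0.1,0.12,1],[0,0,0.1,0.12,1],[0,0,0.1,0,1],[0,0,0,0,1],[0,0,0,0,1]]' 60
python3 - <<'E'
from h import *
grasp(K,.045,.546)
c=r.camera("wrist");prof(c,(-.02,.0))
E
```

```text
time: 103.4
ee_pos: [0.6238, -0.1253, 0.0451]
eef_rot: [0.687, 0.726, 0.022, 0.01]
ft_force: [-1.9, 1.8, 5.4]
width: 0.0158
t 103.4 p [ 0.6238 -0.1253  0.0451] toolY 0.055 tilt -0.9988 w 0.0158 F [-1.9  1.8  5.4] -> cm [ 0.14 -0.11  0.01] turn -0.491 j7 0.45
time: 104.4
ee_pos: [0.6225, -0.1241, 0.0451]
eef_rot: [0.93, 0.368, 0.025, -0.004]
ft_force: [-0.8, 0.4, 4.6]
width: 0.0155
t 104.4 p [ 0.6225 -0.1241  0.0451] toolY -0.818 tilt -0.9988 w 0.0155 F [-0.8  0.4  4.6] -> cm [ 0.03 -0.02  0.01] turn -1.364 j7 -0.33
x -0.02 {-165: 95, -162: 66, -159: 239, -156: 240, -153: 241, -150: 240, -147: 240, -144: 239, -141: 239, -138: 240, -135: 239, -132: 229, -129: 148, -126: 215, -123: 241, -120: 243, -117: 243, -114: 247, -111: 245, -108: 142, -105: 148, -102: 155, -99: 96, -96: 93, -93: 249, -90: 248, -87: 150, -84: 120, -81: 33, -78: 31, -75: 130, -72: 129, -69: 123, -66: 120, -63: 91, -60: 122, -57: 124, -54: 120, -51: 115, -48: 109, -45: 100, -42: 118, -39: 104, -36: 105, -33: 102}
x 0.0 {-165: 117, -162: 63, -159: 77, -156: 76, -153: 116, -150: 115, -147: 119, -144: 117, -141: 118, -138: 119, -135: 116, -132: 95, -129: 75, -126: 211, -123: 245, -120: 245, -117: 246, -114: 248, -111: 248, -108: 200, -105: 198, -102: 92, -99: 90, -96: 90, -93: 249, -90: 249, -87: 68, -84: 35, -81: 32, -78: 37, -75: 124, -72: 115, -69: 48, -66: 248, -63: 248, -60: 248, -57: 247, -54: 51, -51: 120, -48: 85, -45: 118, -42: 108, -39: 67, -36: 248, -33: 245}
```

```bash
cat >> h.py <<'E'
def gap(c,y0,y1,xs=(-.024,-.021,-.012,-.009,-.006)):
    im=cv2.GaussianBlur(c["pixels"].max(2),(3,3),0)
    ys=np.arange(y0,y1,.25)
    for x in xs:
        uv=np.array([proj(c,own(x,y/1000,.043)) for y in ys],np.float32)
        b=cv2.remap(im,uv[:,0].reshape(-1,1),uv[:,1].reshape(-1,1),1).ravel().astype(float)
        d=np.gradient(b);i=np.argmin(d);j=i+np.argmax(d[i:]);print("x",x,"jaw front",ys[i],"plate back",ys[j],"gap",ys[j]-ys[i])
E
python3 - <<'E'
from h import *
c=r.camera("wrist");gap(c,-116,-91)
E
python3 -m jog '[[0,0,0.1,0.12,1],[0,0,0.1,0.12,1],[0,0,0.1,0.12,1],[0,0,0.1,0.12,1],[0,0,0.1,0.12,1],[0,0,0.1,0.12,1],[0,0,0.1,0.12,1],[0,0,0.1,0.1,1],[0,0,0.1,0,1],[0,0,0,0,1]]' 60
python3 - <<'E'
from h import *
grasp(K,.045,.546)
c=r.camera("wrist");gap(c,-104,-76);prof(c,(-.02,),y0=-117,y1=-60)
E
```

```text
x -0.024 jaw front -98.0 plate back -95.25 gap 2.75
x -0.021 jaw front -109.75 plate back -95.25 gap 14.5
x -0.012 jaw front -100.25 plate back -95.25 gap 5.0
x -0.009 jaw front -109.75 plate back -95.25 gap 14.5
x -0.006 jaw front -109.75 plate back -95.25 gap 14.5
time: 105.5
ee_pos: [0.6228, -0.1234, 0.0447]
eef_rot: [0.994, -0.11, 0.02, -0.017]
ft_force: [-3.1, 2.1, 3.2]
width: 0.0156
t 105.5 p [ 0.6228 -0.1234  0.0447] toolY -1.79 tilt -0.9986 w 0.0156 F [-3.1  2.1  3.2] -> cm [-0.02  0.02 -0.03] turn 0.806 j7 -1.19
x -0.024 jaw front -100.5 plate back -88.25 gap 12.25
x -0.021 jaw front -93.25 plate back -89.25 gap 4.0
x -0.012 jaw front -76.75 plate back -76.25 gap 0.5
x -0.009 jaw front -76.75 plate back -76.25 gap 0.5
x -0.006 jaw front -77.0 plate back -76.25 gap 0.75
x -0.02 {-117: 44, -114: 34, -111: 48, -108: 39, -105: 37, -102: 50, -99: 71, -96: 69, -93: 83, -90: 105, -87: 123, -84: 127, -81: 127, -78: 125, -75: 137, -72: 135, -69: 140, -66: 150, -63: 149}
```

```bash
python3 -m jog '[[0,0,0.1,0.1,1],[0,0,0.1,0.1,1],[0,0,0.1,0.1,1],[0,0,0.1,0.1,1],[0,0,0.1,0.08,1],[0,0,0,0,1],[0,0,0,0,1],[0,0,-0.5,0,1],[0,0,-0.5,0,1],[0,0,0,0,0.6]]' 60
python3 - <<'E'
from h import *
grasp(K,.045,.546)
E
python3 -m jog '[[0,0,0,0,0.5],[0,0,0,0,0.5],[0,0,0,0,0.3],[0,0,0,0,0.2],[0,0,-1,0,0],[0,0,-2,0,0],[0,0,-3,0,0],[0,0,-2,0,0],[0,0,0,-0.14,0],[0,0,0,-0.14,0]]' 60
python3 -m jog '[[0,0,0,-0.14,0],[0,0,0,-0.14,0],[0,0,0,-0.14,0],[0,0,0,-0.14,0],[0,0,0,-0.14,0],[0,0,0,-0.14,0],[0,0,0,-0.14,0],[0,0,0,-0.14,0],[0,0,0,-0.14,0],[0,0,0,0,0]]' 60
python3 - <<'E'
from h import *
grasp(K,.045,.546)
c=r.camera("wrist");gap(c,-112,-76);prof(c,(-.009,),y0=-117,y1=-60)
cv2.imwrite("pics/f.png",c["pixels"][:,:,::-1])
E
```

```text
time: 106.55
ee_pos: [0.6232, -0.1221, 0.055]
eef_rot: [0.937, -0.348, 0.014, -0.022]
ft_force: [0.9, 0.5, 0.6]
width: 0.0191
t 106.55 p [ 0.6232 -0.1221  0.055 ] toolY -2.281 tilt -0.9987 w 0.0191 F [0.9 0.5 0.6] -> cm [0.04 0.2  0.99] turn 0.315 j7 -1.63
time: 107.55
ee_pos: [0.6187, -0.1268, 0.1404]
eef_rot: [0.977, -0.213, 0.017, -0.019]
ft_force: [-0.5, -0.4, -1.2]
width: 0.0862
time: 108.55
ee_pos: [0.6169, -0.1323, 0.1475]
eef_rot: [0.904, 0.426, 0.026, -0.002]
ft_force: [0.9, 0.0, 0.4]
width: 0.0869
t 108.55 p [ 0.6169 -0.1323  0.1475] toolY -0.69 tilt -0.9987 w 0.0869 F [0.9 0.  0.4] -> cm [ 0.53 -0.29 10.28] turn -1.236 j7 -0.26
x -0.024 jaw front -112.0 plate back -83.5 gap 28.5
x -0.021 jaw front -112.0 plate back -83.5 gap 28.5
x -0.012 jaw front -92.0 plate back -83.75 gap 8.25
x -0.009 jaw front -89.5 plate back -83.5 gap 6.0
x -0.006 jaw front -89.75 plate back -83.5 gap 6.25
x -0.009 {-117: 238, -114: 240, -111: 103, -108: 255, -105: 255, -102: 255, -99: 255, -96: 255, -93: 255, -90: 181, -87: 103, -84: 129, -81: 255, -78: 255, -75: 95, -72: 165, -69: 165, -66: 210, -63: 252}
```

View pics/f.png

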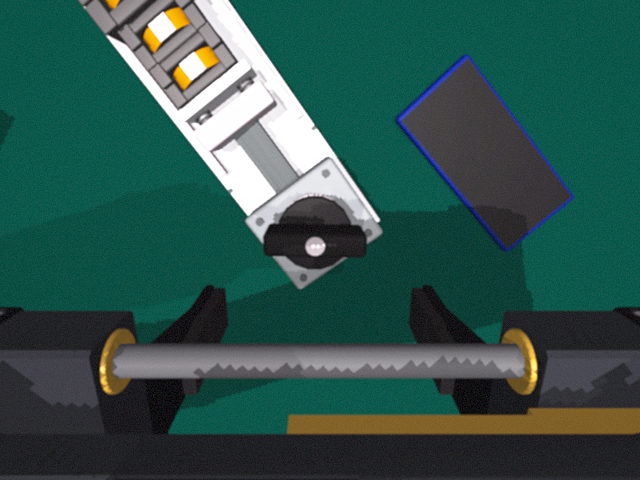

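```bash
python3 -m jog '[[0,0,-1,0,0],[0,0,-2,0,0],[-2,0,-2,0,0],[-2,0,0,0,0],[-2,0,0,0,0],[-2,0,0,0,0],[0,0,0,0,0],[0,0,0,0,0],[0,0,0,0,0],[0,0,0,0,0]]'
python3 - <<'E'
from h import *
t=r.camera("top");s=r.read_state();print(s["time"],s["ee_pos"],s["ft_force"])
for y,z in((.085,.05),(.045,.05),(.005,.05),(-.03,.044),(-.06,.044)):amber(t,z,own(0,y,0)[:2],.015);print(own(0,y,0)[:2])
E
```

```text
time: 109.6
ee_pos: [0.5581, -0.1983, 0.1956]
eef_rot: [0.91, 0.414, 0.024, -0.003]
ft_force: [-0.0, -0.7, 0.5]
width: 0.087
109.65 [ 0.55816399 -0.19824695  0.19558545] [-0.55505509 -0.04742845 -0.27982833]
amber ctr [0.6268 0.1631] mean [0.6269 0.1628] size [15.6  7.8] ang 88.5 n 27
[0.63897134 0.15995162]
amber ctr [0.6374 0.1228] mean [0.6362 0.1225] size [18.1 36.3] ang 88.8 n 54
[0.63649115 0.12002858]
amber ctr [0.6338 0.0828] mean [0.6327 0.0822] size [15.5 36.3] ang 88.7 n 50
[0.63401097 0.08010555]
amber ctr [0.632  0.0468] mean [0.6302 0.0469] size [10.4 28.6] ang 88.6 n 25
[0.6318408 0.0451729]
amber ctr [0.6312 0.017 ] mean [0.6317 0.0172] size [13.  28.6] ang 88.5 n 27
[0.62998066 0.01523062]
```

```bash
python3 -c "
from bench import r
print(r.close_job())"
```

```text
the job is handed in; nothing more can be done
None
```

All five chokes (three large, two small) are clamped upright in one row, joints across the row, and I have handed the job in. The row came to 180 mm, so no spacers were needed. I wound the jaw back from about 35 mm to about 8 mm of travel, filled the row from the stop, then wound it in to about 40.5 mm.

**Last checks:**
- **Plate:** the wrist camera puts it pushed back about 5.9 mm. The jaw had moved 17.5–17.7 mm and the plate 11.75 mm, good to perhaps 1–2 mm; that is inside the required 4 to 9 mm.
- **Row:** in the top view the choke centres are 40, 40, 36 and 30 mm apart, against 40, 40, 35 and 30 mm for touching pieces. Four of them lie within about 2 mm of the centre line. For the choke at the stop, the last check picked up only half its coil, so it gave no centre-line reading; before clamping it was also within about 2 mm.
- **Robot:** it was clear of everything with no force reading. The phone looked in place; I did not re-measure the tray or the iron stand.

**What went wrong on the way:**
- **Fingertips:** they acted about 37 mm higher than the stated tip length, so my first grips closed above the knob's bar.
- **Knob:** one press on it reached about 74 N at the wrist (limit 120 N) and tilted the tool by up to 0.1 rad, which later shrank.
- **Second choke:** it fell over in the clamp when I pushed it along the row. I stood it up again with light grips and put it back.

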